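# Load and lock a gang of furniture feet in the bench jig

## Task

Set up the clamping jig for all the furniture feet standing on the bench: flip the cam lever to free the jaw and slide the jaw fully back, then pull up the stop's spring plunger and move the stop to the hole that leaves room for exactly that many feet, and let the plunger drop home. Stand every foot upright in the bed, plinth down and square, in one row between jaw and stop. Then push the jaw up so that the row is held snugly together and flip the cam lever back to lock it; do not knock over the glue bottle.

Things in the scene. Friction and masses are not known exactly. Their poses are not given: they have to be found in the camera images.
- jig: plywood-based clamping jig fixed on the bench; board 18 mm thick, reaching 66 mm to -x, 110 to +x, 190 to -y, 196 to +y of the origin. Origin O: at bench level under the bed's centre line; x away from the robot at yaw 0, y along the bed from jaw to stop, z up. Bed: channel along y at x = 0, floor 18 mm above O, between two wooden rails 48 mm apart and 10 mm high
- tube_hole1 (a point): mouth of the first hole in the perforated square steel tube (25 mm wide, along jig y, beside the bed on its far side), 72 mm to +x, 9 mm to +y and 55 mm above the jig's origin O. Three more holes follow towards jig +y, 42 mm apart (one plinth width). Holes 10.5 mm along the tube. The stop's sleeve rides on this tube
- stop (a joint): position (m) along the tube, towards jig +y, of the stop: an aluminium sleeve 35 x 48 x 35 mm with a plate across the bed. 0 = first hole (start), 0.042, 0.084, 0.126 = second, third, fourth. About 1 N friction with the plunger up; held (1.3 mm play) with it down. With the jaw fully back hole number n leaves 42 n + 30 mm, so only hole n lets the jaw close up a row of n feet
- plunger (a joint): lift (m) of the spring plunger in the stop: 0 = home in a hole, about 0.009 = its 8 mm nose rests on the tube between holes, 0.016 = limit. The spring pulls down with 6 N at 0, 10 N at the limit. Raised above 0.010 it frees the stop, and the raised knob serves to drag the stop along. Let go within about 1.2 mm of a hole it drops home by itself
- plunger_knob (a point): centre of the top of the plunger's black round knob, 26 mm across, 22 mm high, upright; its top is 101 mm above O when home. The knob is straight above the hole that the nose enters. Under it a round housing 20 mm across, 18 mm high, stands on the sleeve, whose top is 60 mm above O
- stop_face (a point): centre of the stop plate's working face (it faces jig -y, the jaw), on the bed's centre line, 38 mm above O; the plate is 44 mm wide and 12 mm thick in the bed, its top 61 mm above O
- jaw (a joint): position (m) of the dark wooden jaw along the bed, towards jig +y (the stop): 0 = fully back, 0.038 = limit. Friction 1.5 N when free; when locked the cam grips it (it only creeps under a hard push). Starts locked part way along. A row in its right hole is tight at about 0.030
- jaw_face (a point): centre of the jaw's working face (it faces jig +y, the stop), on the bed's centre line, 38 mm above O; the face block is 44 mm wide, 12 mm thick, its top 59 mm above O
- jaw_post (a point): centre of the top of the jaw's upright round wooden grip post, 24 mm across, 44 mm high, 78 mm behind the jaw's face, its top 86 mm above O: pinch it to slide the jaw
- cam (a joint): angle (rad) of the cam lever on the jaw, about an axis along jig y, 35 mm behind the jaw's face, 44 mm above O on the centre line: 0 = locked, leaning 0.5 rad from upright to jig -x (robot side); 1.0 = free, leaning 0.5 rad to jig +x. Above about 0.5 the jaw is free; fully locked is 0. It stiffens towards 0: up to 15 N at the ball; stays where left
- cam_tip (a point): centre of the 20 mm black ball at the end of the cam lever, 75 mm from its axis; the lever is a round bar 12 mm thick. It can be pushed over from the side with shut fingers
- foot1: one of up to four identical light-wood furniture feet: a square plinth 42 x 42 mm, 26 mm high, carrying a centred round barrel 32 mm across that rises to 66 mm; 60 g. Starts upright on the bench to the left of the jig. Origin: centre of the underside; z up the barrel; x and y square to the plinth's sides. Absent in some starts
- foot2: one of up to four identical light-wood furniture feet: a square plinth 42 x 42 mm, 26 mm high, carrying a centred round barrel 32 mm across that rises to 66 mm; 60 g. Starts upright on the bench to the left of the jig. Origin: centre of the underside; z up the barrel; x and y square to the plinth's sides. Absent in some starts
- foot3: one of up to four identical light-wood furniture feet: a square plinth 42 x 42 mm, 26 mm high, carrying a centred round barrel 32 mm across that rises to 66 mm; 60 g. Starts upright on the bench to the left of the jig. Origin: centre of the underside; z up the barrel; x and y square to the plinth's sides. Absent in some starts
- foot4: one of up to four identical light-wood furniture feet: a square plinth 42 x 42 mm, 26 mm high, carrying a centred round barrel 32 mm across that rises to 66 mm; 60 g. Starts upright on the bench to the left of the jig. Origin: centre of the underside; z up the barrel; x and y square to the plinth's sides. Absent in some starts
- glue: white glue bottle, 52 mm across, 150 mm high, loose, a bystander that must stay standing. Origin: centre of its underside

How it is judged:
By the outcome, as a careful person would: the job done as asked, in the order asked, and still so for the second after the job is handed in, with the robot touching nothing.
Of foot1, foot2, foot3, foot4 only 2 to 4 are there at a start; the rules pass over those that are not, and their reading is None.
At some moment in a run one of foot1, foot2, foot3, foot4 may be knocked a few centimetres aside while the robot is not near it.
Once in a run the grip may slacken for a moment while it holds something.
It also fails if it takes over 210 s, if anything falls off the work surface, if the arm or the gripper's body presses on something with over 40 N, if the wrist force passes 120 N, or if a joint passes its speed limit or range.

## Robot

A 6-joint arm with a two-finger parallel gripper is mounted at the origin on the work surface. World frame = base frame: x ahead of the robot, y to its left, z up, the work surface at z = 0. Lengths are in m, angles in rad, forces in N, time in s.
With the tool pointing down it reaches from about 0.425 to 0.95 m from the base axis. Payload 3.5 kg.
Tool frame: the origin (TCP) lies midway between the tips of the shut fingers; the grasp point (between the pads) lies 19 mm behind it (ctrl.hold_point_z is the distance from the TCP to the grasp point, in m); z points along the fingers, y is the line along which they close (so a half turn about z gives the same grasp; the last joint's range is limited). The gripper opens to 85 mm and grips with 20 to 120 N. Pads are 22 mm wide; open, the fingers measure 114 mm over their backs; the gripper's body (76 mm by 85 mm) begins 54 mm behind the grasp point. The pads swing forward as they close: fully open they stand 13 mm farther back than shut.
Start: joints at [-1.267, 0.286, 1.577, -0, 1.279, -0.15], TCP at [0.296, -0.607, 0.231] pointing down, gripper open.
Joint ranges: [-2.77, 2.77], [-0.9, 2.22], [0.21, 2.48], [-1.53, 4.67], [0.24, 2.81], [-2.84, 2.84]. Speed limits (rad/s): [2.79, 2.79, 3.14, 3.14, 3.14, 3.14].

## Interface

Orientations are given as a unit quaternion [x, y, z, w].
In Python, from plant import readout, cams, sign_off, ctrl gives the robot as it stands. The module is installed in compiled form; this text tells all that it offers.
- The arm moves only by the tool step_arm, never from a script. Its argument "increments" is a list of rows, each a list of 2 entries, a list of its own where there are three numbers: the shift along the world's x, y, z in mm, then the turn, a rotation vector about the world's x, y, z in rad. In form: [[[x, y, z], [rx, ry, rz]], ...]. A call has 1 to 8 rows; each row shifts and turns the commanded pose from where the row before left it; what a row does not reach is not made up. A row lasts 1/12 s, in which the tool goes at most 41.7 mm and 7.16 degrees, less where a joint would pass 70% of its speed; a pose out of reach is approached as far as the arm can. A call is refused whole if a number of a shift passes 41.7 or a number of a turn 0.125, either way. A call with a gripper value outside its range is refused whole. "fingers" is the opening, from -1 (shut) to 1 (fully open), set as the call begins (left out, the last holds). The fingers move at their own pace and stop on an object; "grip_force" is the grip in N (left out, the last holds). Time passes only in rows, so rows that do not move let the fingers close. It gives the time, the measured TCP pose, the force, the opening and the grip force at its end, in the units of the state.
- readout.get_state(): the state, without advancing time (a new reading comes with each control period).
- cams.read_camera(name): name is "scene" or "top"; returns the picture (400x640x3 uint8, red, green, blue); there is no depth.
- cams.get_calibration(name): a dict with "fx", "fy", "cx", "cy" (pixels), "eye" and "rotation" of the camera in the world. Camera axes: x right, y up, looking along -z (the intrinsics and any distortion apply to the point x, -y, -z); pixel columns grow to the right and rows downward; lengths in m; the calibration is good to about 2 mm. A picture is of the moment at which its call begins. get_calibration takes no time and is no camera call.
- sign_off(): hands the job in; it is judged then, once.
The state is a dict: "time": time; "qpos": joint angles; "dq": joint speeds; "joint_efforts": joint torques, N m; "eef_pos": TCP position; "tcp_rot": TCP orientation; "contact_force": force on the tool from outside, world axes, zero at the start; "wrist_torque": the same for the moment, N m; "opening": opening from 0.0 (shut) to 1.0 (fully open); "finger_force": force on a finger pad.
Only numpy, scipy, OpenCV 4.12 (cv2) and the standard library are available. Lean on these libraries where they do the work, as an engineer would, in place of code of your own. Each camera call takes 0.05 s, during which the arm holds its last target. There are 200 camera calls.

## Working session

There is one attempt and no reset: what is moved stays moved. The work goes in short steps, Python scripts to look and compute and a tool call to move; the robot and the scene stay as the last step left them, time stands still between calls to the robot, and variables do not carry over. Pictures are saved under pics/ and viewed, at most 14 in all, crops included, and the job is handed in when it is done.

Besides the shell and the picture viewer there is one more tool, called after "Request:" in YAML: its name, and indented under it one key for each argument. step_arm: Moves the arm, as the interface text tells. Its arguments: {"type":"object","properties":{"increments":{"type":"array","items":{"type":"array"}},"fingers":{"type":"number"},"grip_force":{"type":"number"}},"required":["increments"]}

```bash
mkdir -p pics
cat > h.py <<'E'
import numpy as np, cv2
from plant import readout, cams, sign_off, ctrl
def snap(n,f,crop=None,s=1):
    im=cams.read_camera(n); cv2.imwrite('pics/raw_'+f,im[:,:,::-1])
    if crop: x0,y0,x1,y1=crop; im=im[y0:y1,x0:x1]
    cv2.imwrite('pics/'+f,cv2.resize(im[:,:,::-1],None,fx=s,fy=s,interpolation=cv2.INTER_CUBIC)); return im
def ray(n,u,v):
    c=cams.get_calibration(n); d=np.array([(u-c['cx'])/c['fx'],-(v-c['cy'])/c['fy'],-1.]); d=np.array(c['rotation'])@d
    return np.array(c['eye']),d
def atz(n,u,v,z):
    e,d=ray(n,u,v); return e+d*(z-e[2])/d[2]
def proj(n,p):
    c=cams.get_calibration(n); q=np.array(c['rotation']).T@(np.array(p)-c['eye']); return np.array([c['cx']+c['fx']*q[0]/-q[2],c['cy']-c['fy']*q[1]/-q[2]])
def tri(a,b):
    e1,d1=ray('scene',*a); e2,d2=ray('top',*b)
    s=np.linalg.lstsq(np.c_[d1,-d2],e2-e1,rcond=None)[0]; p,q=e1+d1*s[0],e2+d2*s[1]; return (p+q)/2,np.linalg.norm(p-q)
E
python3 - <<'E'
from h import *
np.set_printoptions(precision=4,suppress=True)
for n in('scene','top'):
    snap(n,n+'1.png',None,1.25); print(cams.get_calibration(n))
print(readout.get_state(),ctrl.hold_point_z)
E
```

```text
{'fx': 387.1447669025419, 'fy': 387.1447669025419, 'cx': 320.46988205601, 'cy': 196.96470745495577, 'eye': array([1.2488, 0.0926, 0.6222]), 'rotation': array([0.296 , 0.3254, 0.6573, 0.6119])}
{'fx': 473.8379500948425, 'fy': 473.8379500948425, 'cx': 322.8464037191111, 'cy': 209.97439072548306, 'eye': array([ 0.4704, -0.0015,  1.1571]), 'rotation': array([-0.0384,  0.0163,  0.7066, -0.7063])}
{'time': 0.1, 'qpos': array([-1.267 ,  0.2871,  1.5781, -0.    ,  1.2786, -0.15  ]), 'dq': array([ 0.0009,  0.0003, -0.0025,  0.0002, -0.0002,  0.0006]), 'joint_efforts': array([  0.0005, -40.7299, -29.37  ,  -0.0001,   0.0034,   0.    ]), 'eef_pos': array([ 0.2958, -0.6061,  0.23  ]), 'tcp_rot': array([ 0.9744,  0.225 , -0.0001, -0.0011]), 'contact_force': array([ 0.2623,  1.0322, -0.3823]), 'wrist_torque': array([ 0.0341, -0.0485,  0.0006]), 'finger_force': 0.0, 'opening': 1.0009542268611311} 0.0187
```

View pics/scene1.png

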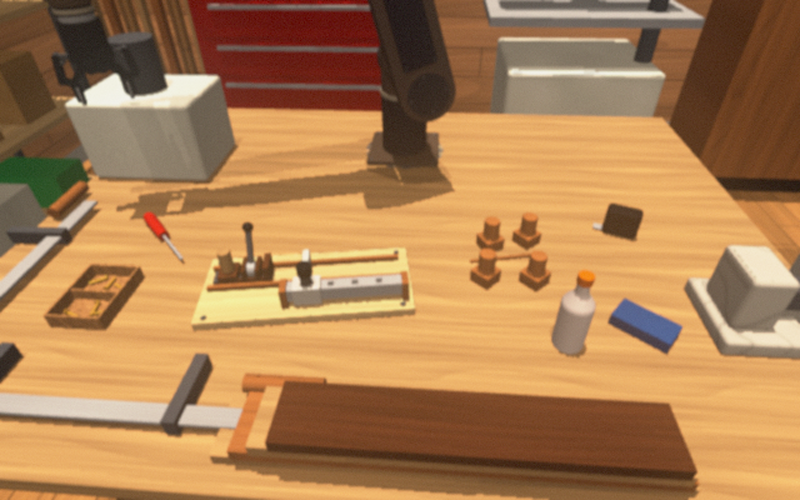

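View pics/top1.png

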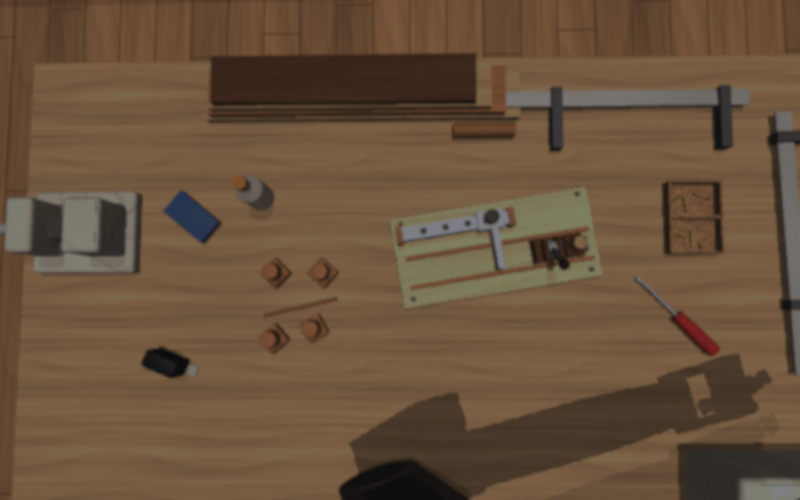

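The scene and top pictures show four feet: scene at about (490,233), (528,229), (487,267), (537,270), and top at about (275,272), (322,272), (273,338), (314,328). The jig is in the middle, with the stop at hole 1. The cam leans toward the robot. The bottle is at top (250,190). Next I'll take enlarged crops.

```bash
sed -i 's/^import numpy.*/&\nfrom scipy.spatial.transform import Rotation as R\nnp.set_printoptions(precision=4,suppress=True)/; s/np.array(c\[.rotation.\])/R.from_quat(c["rotation"]).as_matrix()/' h.py
python3 - <<'E'
from h import *
a=cv2.imread('pics/raw_scene1.png')
# mosaic: jig crop above, feet below
def cr(im,x0,y0,x1,y1,s): return cv2.resize(im[y0:y1,x0:x1],None,fx=s,fy=s,interpolation=cv2.INTER_CUBIC)
cv2.imwrite('pics/sjig.png',cr(a,150,165,340,265,4)); cv2.imwrite('pics/sfeet.png',cr(a,360,160,480,290,4))
b=cv2.imread('pics/raw_top1.png')
b=cv2.convertScaleAbs(b,alpha=1.6)
cv2.imwrite('pics/tjig.png',cr(b,305,145,490,255,4)); cv2.imwrite('pics/tfeet.png',cr(b,180,130,290,290,3.7))
E
```

```text
(no output)
```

View pics/sjig.png

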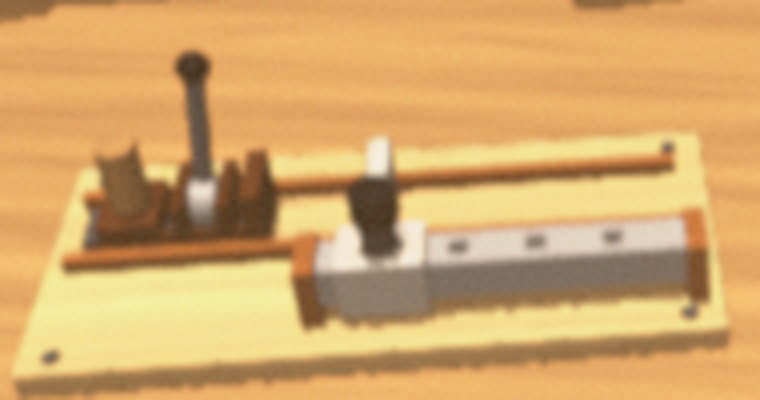

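View pics/tjig.png

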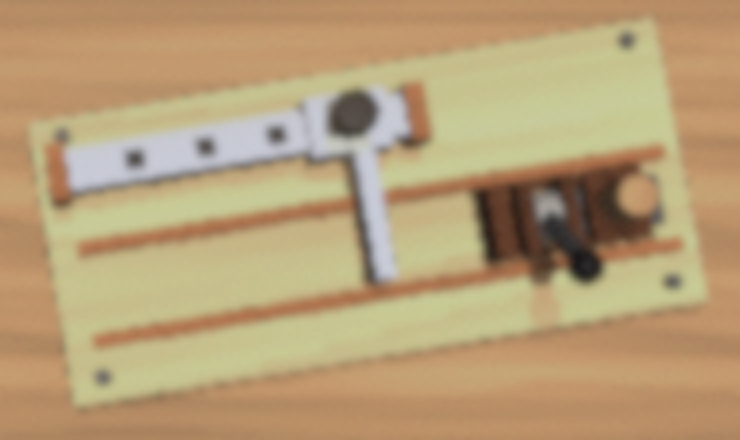

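View pics/sfeet.png

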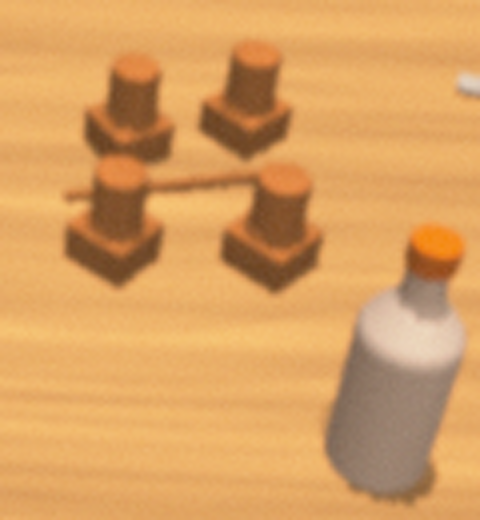

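View pics/tfeet.png

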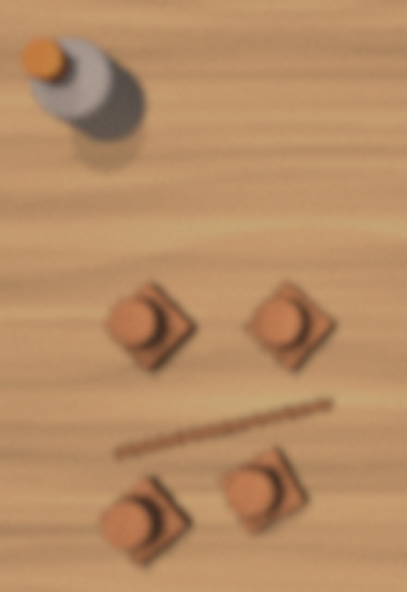

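The crops show the board corners, the three free holes, knob, post, cam ball, and the barrel tops and plinth corners. I'll fit the jig pose and triangulate the rest.

```bash
cat > fit.py <<'E'
from h import *
from scipy.optimize import least_squares
def cp(x0,y0,s): return lambda p:(x0+(p[0]+.5)/s-.5,y0+(p[1]+.5)/s-.5)
sj,tj,sf,tf=cp(150,165,4),cp(305,145,4),cp(360,160,4),cp(180,130,3.7)
h=[(72,9+42*i,55) for i in(1,2,3)]
co=[(110,196,18),(110,-190,18),(-66,-190,18),(-66,196,18)]
obs=[('top',tj(p),q) for p,q in zip([(30,123),(655,18),(706,302),(75,408)],co)]
obs+=[('scene',sj(p),q) for p,q in zip([(727,330),(14,378),(85,170),(697,135)],co)]
obs+=[('top',tj(p),q) for p,q in zip([(278,134),(206,147),(135,158)],h)]+[('scene',sj(p),q) for p,q in zip([(458,246),(536,241),(612,236)],h)]
obs+=[('top',tj((352,110)),(72,9,101)),('scene',sj((374,186)),(72,9,101))]
def J(v,q): c,s=np.cos(v[2]),np.sin(v[2]); q=np.array(q)/1000; return np.array([v[0]+c*q[0]-s*q[1],v[1]+s*q[0]+c*q[1],v[3]+q[2]])
f=lambda v:np.concatenate([proj(n,J(v,q))-p for n,p,q in obs])
r=least_squares(f,[.55,-.1,.1,0],loss='soft_l1'); print(r.x); print(f(r.x).reshape(-1,2).round(1).tolist())
v=r.x
def inv(p): c,s=np.cos(v[2]),np.sin(v[2]); d=p-np.array([v[0],v[1],v[3]]); return np.array([c*d[0]+s*d[1],-s*d[0]+c*d[1],d[2]])*1000
for nm,a,b in [('ball',(192,66),(585,264)),('post',(117,155),(638,193)),('knob',(374,186),(352,110)),('hole2',(458,246),(278,134))]:
    p,e=tri(sj(a),tj(b)); print(nm,p,round(e*1000,1),'jig',inv(p))
F=[('D',(285,179),(135,323),[(151,283),(196,326),(152,373)]),('C',(121,171),(279,323),[(289,280),(337,325),(293,372)]),('B',(257,53),(128,523),[(148,478),(191,521),(147,567)]),('A',(135,67),(251,492),[(278,447),(308,498),(258,534)])]
for nm,a,b,cs in F:
    p,e=tri(sf(a),tf(b)); c=[atz('top',*tf(k),.026)[:2] for k in cs]
    d=c[2]-c[0]; print(nm,p,round(e*1000,1),'ctr',(c[0]+c[2])/2,'diag',np.linalg.norm(d)*1000,'yaw mod90',np.rad2deg(np.arctan2(d[1],d[0])-np.pi/4)%90,'ctr2',[np.linalg.norm(c[1]-c[i])*1000 for i in(0,2)])
p,e=tri(sf((436,243)),tf((44,60))); print('glue cap',p,e)
E
python3 fit.py
```

```text
[ 0.5671 -0.1463  0.1626 -0.0032]
[[-1.8, -0.2], [-0.8, -0.1], [0.1, 0.5], [-1.5, 0.1], [-0.1, -0.6], [-1.7, -0.3], [-1.3, -0.3], [-0.0, -0.8], [-1.2, 0.4], [-0.9, 0.1], [-0.8, 0.3], [-0.3, 0.6], [-0.6, 0.6], [-0.5, 0.6], [0.3, 0.4], [-1.5, 0.7]]
ball [ 0.5493 -0.2491  0.1097] 2.7 jig [-34.1759 -98.5805 112.9295]
post [ 0.5919 -0.2866  0.0765] 5.0 jig [   1.7231 -142.4302   79.7639]
knob [ 0.6369 -0.1236  0.0999] 2.6 jig [ 72.5878  11.0871 103.1864]
hole2 [ 0.6302 -0.0852  0.0536] 3.7 jig [72.1541 50.0624 56.8524]
D [0.5398 0.2851 0.0608] 5.7 ctr [0.5385 0.2803] diag 58.70460589143985 yaw mod90 46.646332734102714 ctr2 [np.float64(41.10837898363743), np.float64(41.639524445872134)]
C [0.5394 0.1926 0.0618] 3.8 ctr [0.5397 0.1891] diag 59.937152245716646 yaw mod90 48.145502846281204 ctr2 [np.float64(43.162599641955026), np.float64(41.6178373591729)]
B [0.4144 0.2861 0.0631] 4.6 ctr [0.4128 0.2807] diag 57.04366641764057 yaw mod90 45.363838269571005 ctr2 [np.float64(39.584101403478414), np.float64(40.70913394818071)]
A [0.4337 0.2085 0.0624] 3.2 ctr [0.4335 0.2028] diag 57.15396749649356 yaw mod90 32.598610679283695 ctr2 [np.float64(38.24962921329626), np.float64(39.5395488616157)]
glue cap [0.6901 0.3191 0.1457] 0.00363785816918039
```

Jig pose is about (0.567, -0.146) with yaw 0.163, and the heights agree with the text to a few mm. There are four feet, so the stop goes to hole 4. I'll move beside the cam ball, shut and turned to the jig, which also lets me check the cameras against the fingertip.

Request:
step_arm:
  increments:
    - [[15,25,-2],[0,0,0.0914]]
    - [[15,25,-2],[0,0,0.0914]]
    - [[15,25,-2],[0,0,0.0914]]
    - [[15,25,-2],[0,0,0.0914]]
    - [[15,25,-2],[0,0,0.0914]]
    - [[15,25,-2],[0,0,0.0914]]
    - [[15,25,-2],[0,0,0.0914]]
  fingers: -1

```text
time: 0.68
eef_pos: [0.4012, -0.4301, 0.2166]
tcp_rot: [0.853, 0.522, 0.0, -0.001]
contact_force: [0.6, -0.0, -0.1]
opening: 0.011
finger_force: 0.0
```

Request:
step_arm:
  increments:
    - [[15,25,-2],[0,0,0.0914]]
    - [[15,25,-2],[0,0,0.0914]]
    - [[15,25,-2],[0,0,0.0914]]
    - [[15,25,-2],[0,0,0.0914]]
    - [[15,25,-2],[0,0,0.0914]]
    - [[15,25,-2],[0,0,0.0914]]
    - [[15,25,-2],[0,0,0.0914]]
    - [[0,0,0],[0,0,0]]

```text
time: 1.35
eef_pos: [0.5072, -0.2524, 0.2022]
tcp_rot: [0.645, 0.764, 0.001, -0.001]
contact_force: [0.1, 0.6, 0.2]
opening: 0.0
finger_force: 0.0
```

Request:
step_arm:
  increments:
    - [[0,0,-30],[0,0,0]]
    - [[0,0,-30],[0,0,0]]
    - [[0,0,-25],[0,0,0]]
    - [[0,0,-15],[0,0,0]]
    - [[0,0,0],[0,0,0]]
    - [[0,0,0],[0,0,0]]
    - [[0,0,0],[0,0,0]]

```text
time: 1.93
eef_pos: [0.5065, -0.2575, 0.1046]
tcp_rot: [0.648, 0.762, -0.0, 0.001]
contact_force: [0.2, -0.2, -0.2]
opening: -0.002
finger_force: 0.0
```

Run:
```python
from h import *
a=snap('scene','a.png',(150,110,290,240),4); b=snap('top','b.png',(400,150,500,280),4)
a=cv2.imread('pics/a.png');b=cv2.convertScaleAbs(cv2.imread('pics/b.png'),alpha=1.6)
H=max(a.shape[0],b.shape[0]);m=np.zeros((H,a.shape[1]+b.shape[1],3),np.uint8);m[:a.shape[0],:a.shape[1]]=a;m[:b.shape[0],a.shape[1]:]=b
m=cv2.resize(m,None,fx=.8,fy=.8,interpolation=cv2.INTER_AREA); print(m.shape);cv2.imwrite('pics/ab.png',m)
s=readout.get_state();print(s['eef_pos'],R.from_quat(s['tcp_rot']).as_matrix()[:,1],s['opening'])
for n in('scene','top'):print(n,proj(n,s['eef_pos']))
```

```text
(416, 768, 3)
[ 0.5069 -0.2577  0.1053] [0.9869 0.1615 0.0024] 0.001253444258199624
scene [199.6914 172.1467]
top [454.1022 230.1731]
```

View pics/ab.png

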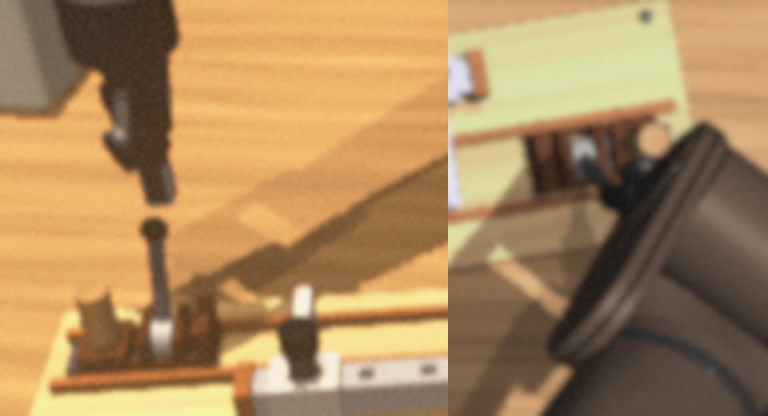

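The fingertips appear in the scene picture at raw about (199.4, 173), against a predicted (199.7, 172). The scene camera is therefore good in u, so I'll weight the scene view and see where that puts the jig.

```bash
cat >> fit.py <<'E'
print('---')
for nm in('scene','top'):
    o=[t for t in obs if t[0]==nm]
    g=lambda w:np.concatenate([proj(n,J([w[0],w[1],w[2],0],q))-p for n,p,q in o])
    r=least_squares(g,[.56,-.14,.16],loss='soft_l1');print(nm,r.x,g(r.x).reshape(-1,2).round(1).tolist())
# joint fit w/ camera eye offsets of the top
g=lambda w:np.concatenate([proj(n,J([w[0],w[1],w[2],0],q)+(np.r_[w[3:5],0] if n=='top' else 0))-p for n,p,q in obs])
r=least_squares(g,[.56,-.14,.16,0,0],loss='soft_l1');print(r.x,g(r.x).reshape(-1,2).round(1).tolist())
E
python3 fit.py | sed -n '/---/,$p'; python3 -c "
from h import *
print(atz('scene',197.8,181.6,.1098),atz('scene',150+192/4,165+66/4,.1098))"
```

```text
---
scene [ 0.5697 -0.1438  0.161 ] [[1.0, -0.7], [-1.5, -0.5], [-0.9, -0.6], [0.9, -1.1], [0.4, 0.3], [0.2, 0.3], [0.4, 0.4], [-0.9, 0.3]]
top [ 0.5673 -0.1481  0.1642] [[-1.2, -0.3], [0.2, -0.6], [1.3, 0.3], [-0.7, 0.2], [-0.4, 0.2], [-0.1, -0.1], [-0.1, 0.1], [1.2, 0.1]]
[ 0.5697 -0.1439  0.1632 -0.0025 -0.0042] [[-1.2, -0.4], [0.2, -0.5], [1.3, 0.4], [-0.7, 0.1], [1.0, -0.8], [-1.5, -0.3], [-1.1, -0.5], [0.8, -1.2], [-0.4, 0.2], [-0.1, -0.1], [-0.1, 0.1], [0.4, 0.3], [0.2, 0.3], [0.4, 0.3], [1.2, 0.1], [-0.8, 0.3]]
[ 0.5514 -0.2465  0.1098] [ 0.551  -0.2462  0.1098]
```

Scene alone puts the jig at about (0.569, -0.1445) with yaw 0.1625. That is within 2 to 3 mm of the joint fit. Now I'll push the cam over.

Request:
step_arm:
  increments:
    - [[-0.6,4,-8],[0,0,0]]
    - [[8.9,1.5,0],[0,0,0]]
    - [[8.9,1.5,0],[0,0,0]]
    - [[8.9,1.5,0],[0,0,0]]
    - [[8.9,1.5,0],[0,0,0]]
    - [[8.9,1.5,0],[0,0,0]]

```text
time: 2.53
eef_pos: [0.5503, -0.2454, 0.0961]
tcp_rot: [0.647, 0.762, -0.001, -0.0]
contact_force: [-3.8, 0.1, 2.9]
opening: -0.001
finger_force: 1.6
```

Request:
step_arm:
  increments:
    - [[8.9,1.5,0],[0,0,0]]
    - [[8.9,1.5,0],[0,0,0]]
    - [[8.9,1.5,0],[0,0,0]]
    - [[8.9,1.5,0],[0,0,0]]
    - [[4,0.6,0],[0,0,0]]

```text
time: 2.95
eef_pos: [0.5902, -0.2379, 0.0945]
tcp_rot: [0.647, 0.762, -0.0, -0.001]
contact_force: [-1.9, 0.1, -1.1]
opening: -0.0
finger_force: 0.9
```

Request:
step_arm:
  increments:
    - [[4,0.6,0],[0,0,0]]
    - [[0,0,0],[0,0,0]]

```text
time: 3.12
eef_pos: [0.5939, -0.2375, 0.0947]
tcp_rot: [0.647, 0.762, 0.0, -0.0]
contact_force: [-0.3, 0.3, -0.8]
opening: -0.001
finger_force: 0.1
```

Request:
step_arm:
  increments:
    - [[-3,0,25],[0,0,0]]
    - [[0,0,35],[0,0,0]]
    - [[0.3,-15,10],[0,0,0]]
    - [[0.3,-15,0],[0,0,0]]
    - [[0.3,-16,0],[0,0,0]]
    - [[0,0,-20],[0,0,0]]
    - [[0,0,0],[0,0,0]]
  fingers: 1
  grip_force: 25

```text
time: 3.7
eef_pos: [0.5885, -0.2845, 0.1396]
tcp_rot: [0.648, 0.761, -0.0, -0.004]
contact_force: [-1.4, 1.4, -1.3]
opening: 0.969
finger_force: 0.0
```

Run:
```python
from h import *
snap('scene','c.png',(150,120,300,250),5)
s=readout.get_state();print(s['eef_pos'],s['opening'])
print(proj('scene',s['eef_pos']))
```

```text
[ 0.5887 -0.2839  0.1404] 1.0005403404284372
[172.5235 179.4596]
```

View pics/c.png

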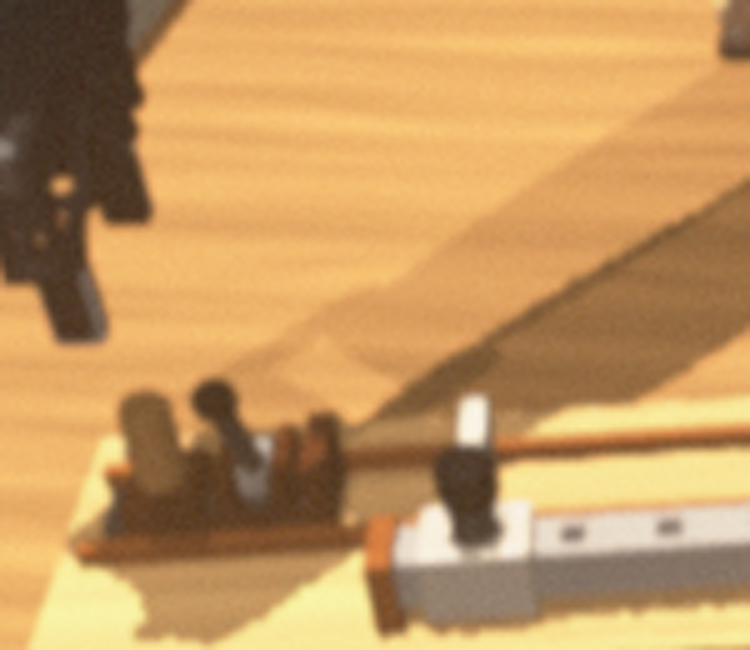

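The cam is over: ball at raw (192.6, 199.9), post top at (179.2, 200). The fingers are open behind and above the post.

```bash
cat >> h.py <<'E'
O=np.array([.569,-.1445]);YAW=.1625
def toj(p): c,s=np.cos(YAW),np.sin(YAW); d=np.array(p)[:2]-O; return np.r_[c*d[0]+s*d[1],-s*d[0]+c*d[1]]*1000
def tow(x,y): c,s=np.cos(YAW),np.sin(YAW); return O+np.array([c*x-s*y,s*x+c*y])/1000
def d(x,y,z):
    p=readout.get_state()['eef_pos']; print('delta mm',(np.r_[tow(x,y),z/1000]-p)*1000)
E
python3 - <<'E'
from h import *
for u,v,z in((192.6,199.9,.1098),(179.2,200,.086)):
    p=atz('scene',u,v,z);print(p,toj(p))
print(toj(readout.get_state()['eef_pos'])); d(0,-141,56)
E
```

```text
[ 0.6184 -0.2356  0.1098] [ 34.0281 -97.9325]
[ 0.5915 -0.281   0.086 ] [   0.0741 -138.3184]
[  -3.12   -140.7294]
delta mm [  3.1226   0.2377 -84.4172]
```

Request:
step_arm:
  increments:
    - [[3,1,-25],[0,0,0]]
    - [[0,0,-30],[0,0,0]]
    - [[0,0,-20],[0,0,0]]
    - [[0,0,-9],[0,0,0]]
    - [[0,0,0],[0,0,0]]

```text
time: 4.17
eef_pos: [0.5921, -0.2816, 0.0573]
tcp_rot: [0.647, 0.762, -0.0, -0.004]
contact_force: [-0.7, -0.1, 0.0]
opening: 1.003
finger_force: 0.0
```

Request:
step_arm:
  increments:
    - [[0,0,0],[0,0,0]]
    - [[0,0,0],[0,0,0]]
    - [[0,0,0],[0,0,0]]
    - [[0,0,0],[0,0,0]]
    - [[0,0,0],[0,0,0]]
    - [[0,0,0],[0,0,0]]
  fingers: -1

```text
time: 4.67
eef_pos: [0.5913, -0.2841, 0.0632]
tcp_rot: [0.646, 0.763, -0.003, -0.003]
contact_force: [-12.8, -0.7, 9.7]
opening: 0.273
finger_force: 25.3
```

Request:
step_arm:
  increments:
    - [[-1,0,2],[0,0,0]]
    - [[0,0,0],[0,0,0]]
    - [[0,0,0],[0,0,0]]

```text
time: 4.92
eef_pos: [0.5912, -0.2836, 0.0634]
tcp_rot: [0.647, 0.763, -0.002, -0.002]
contact_force: [-6.7, -1.6, 1.6]
opening: 0.272
finger_force: 25.8
```

Request:
step_arm:
  increments:
    - [[0.5,-4,0],[0,0,0]]
    - [[0.5,-4,0],[0,0,0]]
    - [[0.5,-4,0],[0,0,0]]
    - [[0,0,0],[0,0,0]]

```text
time: 5.25
eef_pos: [0.5932, -0.2955, 0.0633]
tcp_rot: [0.647, 0.762, -0.001, -0.002]
contact_force: [-4.2, -1.1, 1.2]
opening: 0.271
finger_force: 25.7
```

Request:
step_arm:
  increments:
    - [[0.4,-3,0],[0,0,0]]
    - [[0.4,-3,0],[0,0,0]]
    - [[0,0,0],[0,0,0]]

```text
time: 5.5
eef_pos: [0.5932, -0.2962, 0.0632]
tcp_rot: [0.647, 0.762, 0.002, -0.007]
contact_force: [-8.5, 12.0, 8.4]
opening: 0.273
finger_force: 26.4
```

Request:
step_arm:
  increments:
    - [[-0.5,4.5,0],[0,0,0]]
    - [[0,0,0],[0,0,0]]
    - [[0,0,0],[0,0,0]]
    - [[0,0,0],[0,0,0]]
  fingers: 1

```text
time: 5.83
eef_pos: [0.5957, -0.2969, 0.0638]
tcp_rot: [0.647, 0.762, 0.0, 0.001]
contact_force: [0.6, 0.2, -0.1]
opening: 0.824
finger_force: 0.0
```

Request:
step_arm:
  increments:
    - [[0,0,30],[0,0,0]]
    - [[0,0,35],[0,0,0]]
    - [[0,0,30],[0,0,0]]
    - [[0,0,0],[0,0,0]]

```text
time: 6.17
eef_pos: [0.5991, -0.2995, 0.1675]
tcp_rot: [0.647, 0.762, 0.001, 0.008]
contact_force: [0.8, -0.6, 1.1]
opening: 1.0
finger_force: 0.0
```

Run:
```python
from h import *
s=readout.get_state(); print(s['eef_pos'],toj(s['eef_pos']),s['opening'],s['tcp_rot']); d(72,9,74); d(72,9,140)
```

```text
[ 0.5991 -0.2995  0.1675] [   4.6499 -157.826 ] 0.9996841871078361 [0.6475 0.7621 0.0007 0.0076]
delta mm [ 39.4728 175.5245 -93.5206]
delta mm [ 39.4728 175.5245 -27.5206]
```

Request:
step_arm:
  increments:
    - [[5,22,0],[0,0,0]]
    - [[5,22,0],[0,0,0]]
    - [[5,22,0],[0,0,0]]
    - [[5,22,0],[0,0,0]]
    - [[5,22,0],[0,0,0]]
    - [[5,22,0],[0,0,0]]
    - [[5,22,0],[0,0,0]]
    - [[5,22,0],[0,0,0]]

```text
time: 6.83
eef_pos: [0.6357, -0.1198, 0.1585]
tcp_rot: [0.648, 0.762, 0.0, 0.001]
contact_force: [0.9, -0.2, -1.2]
opening: 1.005
finger_force: 0.0
```

Request:
step_arm:
  increments:
    - [[0,0,-15],[0,0,0]]
    - [[0,0,-10],[0,0,0]]
    - [[0,0,0],[0,0,0]]
    - [[0,0,0],[0,0,0]]

```text
time: 7.17
eef_pos: [0.6344, -0.1209, 0.132]
tcp_rot: [0.648, 0.762, -0.0, -0.001]
contact_force: [-0.7, -0.4, -0.1]
opening: 0.999
finger_force: 0.0
```

Run:
```python
from h import *
s=readout.get_state(); print(s['eef_pos'],toj(s['eef_pos']),s['opening'],s['tcp_rot']); d(72,9,74); 
snap('scene','d.png',(180,110,330,240),5)
```

```text
[ 0.6344 -0.1209  0.132 ] [68.3461 12.7197] 0.9990528429994108 [ 0.6477  0.7619 -0.0005 -0.0011]
delta mm [  4.2076  -3.0795 -57.9966]
```

View pics/d.png

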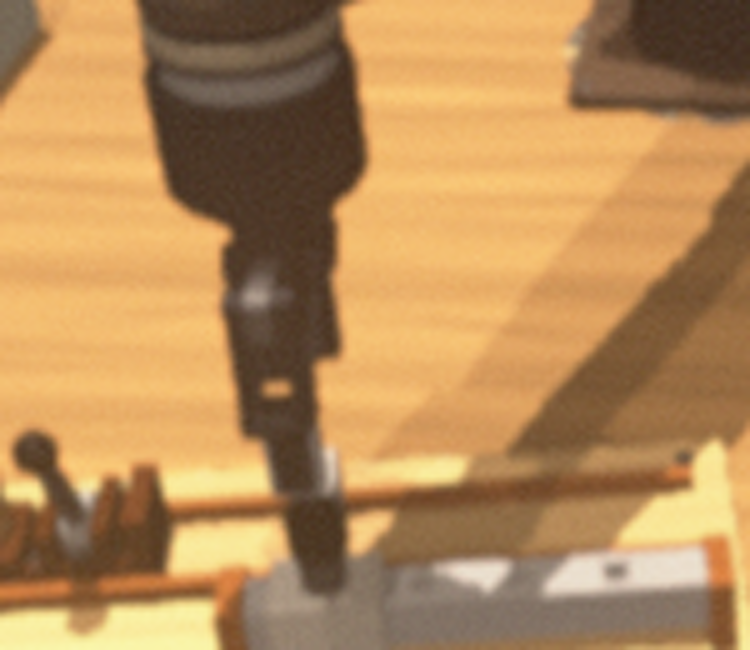

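The far finger lines up with the knob column (about 318). I'll centre, descend and pinch.

Request:
step_arm:
  increments:
    - [[3.5,-2,0],[0,0,0]]
    - [[0,0,-20],[0,0,0]]
    - [[0,0,-20],[0,0,0]]
    - [[0,0,-12],[0,0,0]]
    - [[0,0,-4],[0,0,0]]
    - [[0,0,0],[0,0,0]]

```text
time: 7.72
eef_pos: [0.6379, -0.1226, 0.076]
tcp_rot: [0.648, 0.762, -0.0, -0.001]
contact_force: [-0.3, 0.2, 0.8]
opening: 1.003
finger_force: 0.0
```

Request:
step_arm:
  increments:
    - [[0,0,0],[0,0,0]]
    - [[0,0,0],[0,0,0]]
    - [[0,0,0],[0,0,0]]
    - [[0,0,0],[0,0,0]]
    - [[0,0,0],[0,0,0]]
    - [[0,0,0],[0,0,0]]
  fingers: -1
  grip_force: 50

```text
time: 8.22
eef_pos: [0.6375, -0.1228, 0.0785]
tcp_rot: [0.647, 0.762, -0.002, -0.001]
contact_force: [-6.4, -1.0, 6.1]
opening: 0.286
finger_force: 49.2
```

Request:
step_arm:
  increments:
    - [[0,0,4],[0,0,0]]
    - [[0,0,4],[0,0,0]]
    - [[0,0,4],[0,0,0]]
    - [[0,0,2],[0,0,0]]
    - [[0,0,0],[0,0,0]]
    - [[0,0,0],[0,0,0]]

```text
time: 8.72
eef_pos: [0.6372, -0.1221, 0.0898]
tcp_rot: [0.647, 0.762, -0.001, -0.002]
contact_force: [-2.3, -1.0, -9.9]
opening: 0.284
finger_force: 49.5
```

Request:
step_arm:
  increments:
    - [[0,0,-1],[0,0,0]]
    - [[-1.6,10,0],[0,0,0]]
    - [[-2.1,13,0],[0,0,0]]
    - [[-2.1,13,0],[0,0,0]]
    - [[-2.1,13,0],[0,0,0]]
    - [[0,0,0],[0,0,0]]

```text
time: 9.22
eef_pos: [0.6287, -0.0706, 0.089]
tcp_rot: [0.647, 0.763, -0.001, -0.003]
contact_force: [-5.0, 0.5, -9.6]
opening: 0.285
finger_force: 49.5
```

Request:
step_arm:
  increments:
    - [[-2.1,13,0],[0,0,0]]
    - [[-2.1,13,0],[0,0,0]]
    - [[-2.1,13,0],[0,0,0]]
    - [[-2.1,13,0],[0,0,0]]
    - [[-1.6,10,0],[0,0,0]]
    - [[0,0,0],[0,0,0]]
    - [[0,0,0],[0,0,0]]

```text
time: 9.8
eef_pos: [0.6185, -0.0099, 0.089]
tcp_rot: [0.647, 0.762, -0.001, -0.003]
contact_force: [-4.8, -0.4, -9.2]
opening: 0.284
finger_force: 49.7
```

Request:
step_arm:
  increments:
    - [[-1.1,6.7,0],[0,0,0]]
    - [[-0.9,5.5,0],[0,0,0]]
    - [[0,0,0],[0,0,0]]
    - [[0,0,0],[0,0,0]]
    - [[0,0,0],[0,0,0]]

```text
time: 10.22
eef_pos: [0.6166, 0.0017, 0.089]
tcp_rot: [0.647, 0.762, -0.001, -0.003]
contact_force: [-5.3, -0.4, -8.4]
opening: 0.284
finger_force: 49.7
```

Request:
step_arm:
  increments:
    - [[0,0,-3],[0,0,0]]
    - [[0,0,-3],[0,0,0]]
    - [[0,0,0],[0,0,0]]
    - [[0,0,0],[0,0,0]]

```text
time: 10.55
eef_pos: [0.6166, 0.0016, 0.0832]
tcp_rot: [0.647, 0.762, -0.001, -0.003]
contact_force: [-7.0, -0.9, -7.1]
opening: 0.282
finger_force: 49.8
```

Request:
step_arm:
  increments:
    - [[0,0,-3],[0,0,0]]
    - [[0,0,-1.5],[0,0,0]]
    - [[0,0,0],[0,0,0]]
    - [[0,0,0],[0,0,0]]

```text
time: 10.88
eef_pos: [0.6166, 0.0015, 0.079]
tcp_rot: [0.647, 0.762, -0.002, -0.003]
contact_force: [-7.1, -0.2, -6.2]
opening: 0.283
finger_force: 50.0
```

Request:
step_arm:
  increments:
    - [[0,0,0],[0,0,0]]
    - [[0,0,0],[0,0,0]]
    - [[0,0,0],[0,0,0]]
    - [[0,0,0],[0,0,0]]
    - [[0,0,40],[0,0,0]]
    - [[0,0,40],[0,0,0]]
  fingers: 1

```text
time: 11.38
eef_pos: [0.6174, 0.0011, 0.1585]
tcp_rot: [0.647, 0.762, -0.001, -0.002]
contact_force: [1.5, -1.0, -0.2]
opening: 1.002
finger_force: 0.0
```

Request:
step_arm:
  increments:
    - [[-20,25,20],[0,0,0]]
    - [[-20,25,10],[0,0,0]]
    - [[-20,25,0],[0,0,0]]
    - [[-20,25,0],[0,0,0]]
    - [[0,0,0],[0,0,0]]

```text
time: 11.8
eef_pos: [0.5367, 0.1044, 0.1914]
tcp_rot: [0.646, 0.763, 0.001, 0.0]
contact_force: [1.2, 0.5, -0.3]
opening: 0.995
finger_force: 0.0
```

Run:
```python
from h import *
s=readout.get_state(); print(s['eef_pos'],toj(s['eef_pos']),s['qpos'],s['tcp_rot'])
snap('scene','e.png',(170,150,470,290),2.6)
snap('top','et.png')
```

```text
[0.5367 0.1044 0.1914] [  8.4122 250.8238] [ 0.0056  0.04    1.9315  0.0022  1.1683 -0.1615] [0.646  0.7634 0.0013 0.    ]
```

View pics/e.png

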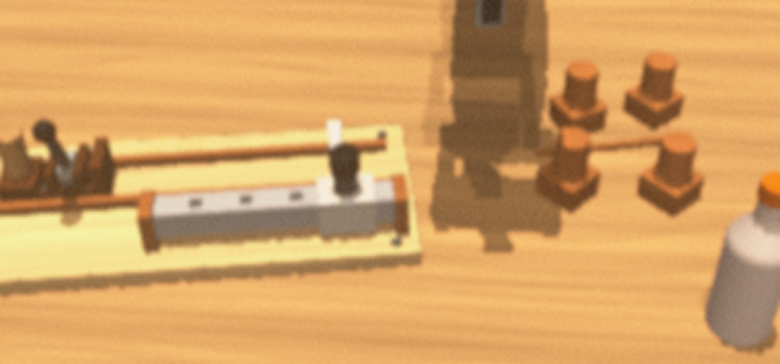

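The plunger dropped home at hole 4. The scene crop shows the knob at (345,160), the three lower holes bare, and the feet unmoved. Next I'll compute the feet grasp poses.

Run:
```python
exec(open('fit.py').read().split("for nm,a,b in")[0].split("r=least")[0])
F=[('D',(285,179),(135,323)),('C',(121,171),(279,323)),('B',(257,53),(128,523)),('A',(135,67),(251,492))]
for nm,a,b in F: print(nm,atz('scene',*sf(a),.066)[:2],atz('top',*tf(b),.066)[:2]+[.0025,.0042])
# plinth corners in scene: left, front, right at z=.026
for nm,cs in dict(D=[(223,242),(277,272),(322,238)],C=[(66,235),(117,266),(162,234)],B=[(201,113),(248,140),(291,108)],A=[(86,118),None,(173,128)]).items():
    c=[atz('scene',*sf(k),.026)[:2] if k else None for k in cs]; dd=c[2]-c[0]
    print(nm,(c[0]+c[2])/2,np.linalg.norm(dd)*1e3,(np.rad2deg(np.arctan2(dd[1],dd[0]))-45)%90)
print(atz('scene',*sf((436,243)),.146))
for y in(98.5,52,5.5,-41): print(tow(-1,y))
```

```text
D [0.5456 0.2863] [0.5417 0.285 ]
C [0.5443 0.1938] [0.5416 0.1941]
B [0.418  0.2875] [0.4169 0.2871]
A [0.4385 0.2093] [0.4363 0.2104]
D [0.5526 0.2846] 58.22874108758607 52.229642151457114
C [0.5538 0.1931] 56.164081275063786 49.65892474969847
B [0.4253 0.2856] 59.264007305715 53.91848706852784
A [0.4437 0.2095] 55.18674116681025 37.49415984074555
[0.69   0.3209 0.146 ]
[ 0.5521 -0.0475]
[ 0.5596 -0.0933]
[ 0.5671 -0.1392]
[ 0.5746 -0.1851]
```

Request:
step_arm:
  increments:
    - [[1,15,-10],[0,0,0.1155]]
    - [[1,15,-10],[0,0,0.1155]]
    - [[1,15,-10],[0,0,0.1155]]
    - [[1,15,-10],[0,0,0.1155]]
    - [[1,15,-10],[0,0,0.1155]]
    - [[1,15,-10],[0,0,0.1155]]
    - [[0,0,0],[0,0,0]]
    - [[0,0,0],[0,0,0]]
  fingers: 0.25
  grip_force: 40

```text
time: 12.57
eef_pos: [0.5455, 0.1903, 0.1295]
tcp_rot: [0.351, 0.936, -0.0, -0.0]
contact_force: [-0.2, -0.1, 0.0]
opening: 0.625
finger_force: 0.0
```

Run:
```python
from h import *
s=readout.get_state(); p=s['eef_pos'];print(p,s['opening'],np.rad2deg(np.arctan2(*R.from_quat(s['tcp_rot']).as_matrix()[[1,0],1])), (np.r_[.543,.194,.031]-p)*1e3)
```

```text
[0.5455 0.1903 0.1295] 0.6249423841555592 48.91145812433541 [ -2.5147   3.6748 -98.4746]
```

Request:
step_arm:
  increments:
    - [[-2.5,3.5,-20],[0,0,0]]
    - [[0,0,-35],[0,0,0]]
    - [[0,0,-30],[0,0,0]]
    - [[0,0,-13],[0,0,0]]
    - [[0,0,0],[0,0,0]]
    - [[0,0,0],[0,0,0]]

```text
time: 13.07
eef_pos: [0.543, 0.1936, 0.0324]
tcp_rot: [0.351, 0.936, 0.0, 0.0]
contact_force: [0.3, -0.3, 1.0]
opening: 0.625
finger_force: 0.0
```

Request:
step_arm:
  increments:
    - [[0,0,0],[0,0,0]]
    - [[0,0,0],[0,0,0]]
    - [[0,0,0],[0,0,0]]
    - [[0,0,0],[0,0,0]]
    - [[0,0,0],[0,0,0]]
  fingers: -1

```text
time: 13.48
eef_pos: [0.5446, 0.1945, 0.0346]
tcp_rot: [0.35, 0.937, 0.001, 0.002]
contact_force: [1.1, -0.8, 7.1]
opening: 0.36
finger_force: 40.1
```

Request:
step_arm:
  increments:
    - [[0,0,20],[0,0,0]]
    - [[0,0,30],[0,0,0]]
    - [[0,0,10],[0,0,0]]
    - [[0,0,0],[0,0,0]]

```text
time: 13.82
eef_pos: [0.5449, 0.1948, 0.0957]
tcp_rot: [0.35, 0.937, 0.002, 0.003]
contact_force: [0.4, 0.1, -0.1]
opening: 0.365
finger_force: 39.8
```

Run:
```python
from h import *
snap('scene','g.png',(330,110,490,260),4)
d(-1,98.5,95)
```

```text
delta mm [   8.7088 -241.9884    1.5645]
```

View pics/g.png

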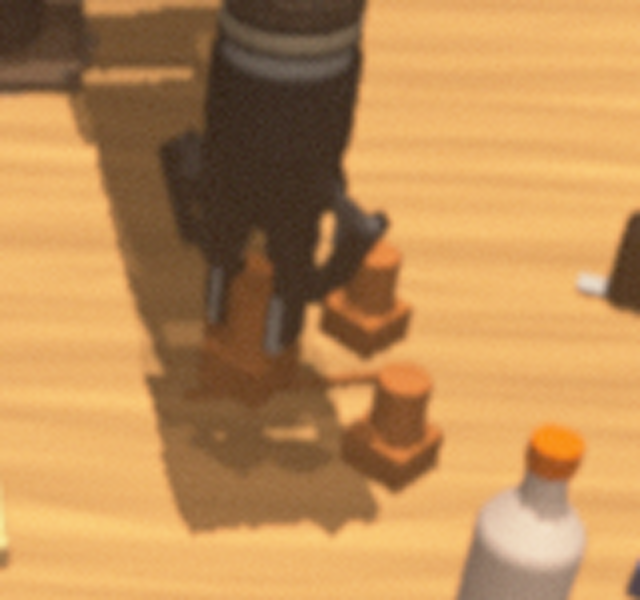

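The foot is held upright and clear (picture around (240,320)). Next I'll carry it round the robot side of the jig.

Request:
step_arm:
  increments:
    - [[-6.6,-25.4,-1],[0,0,-0.0693]]
    - [[-6.6,-25.4,-1],[0,0,-0.0693]]
    - [[-6.6,-25.4,-1],[0,0,-0.0693]]
    - [[-6.6,-25.4,-1],[0,0,-0.0693]]
    - [[-6.6,-25.4,0],[0,0,-0.0693]]

```text
time: 14.28
eef_pos: [0.5071, 0.0664, 0.0854]
tcp_rot: [0.508, 0.862, -0.001, -0.002]
contact_force: [0.6, -0.3, -0.3]
opening: 0.361
finger_force: 39.9
```

Request:
step_arm:
  increments:
    - [[-6.6,-25.4,0],[0,0,-0.0693]]
    - [[-6.6,-25.4,0],[0,0,-0.0693]]
    - [[-6.6,-25.4,0],[0,0,-0.0693]]
    - [[-6.6,-25.4,0],[0,0,-0.0693]]
    - [[-6.6,-25.4,0],[0,0,-0.0693]]
    - [[0,0,0],[0,0,0]]

```text
time: 14.78
eef_pos: [0.4743, -0.0624, 0.0859]
tcp_rot: [0.649, 0.76, -0.001, -0.001]
contact_force: [0.6, -0.3, -1.3]
opening: 0.363
finger_force: 39.9
```

Request:
step_arm:
  increments:
    - [[14.6,2.4,0],[0,0,0]]
    - [[14.6,2.4,0],[0,0,0]]
    - [[14.6,2.4,0],[0,0,0]]
    - [[14.6,2.4,0],[0,0,0]]
    - [[14.6,2.4,0],[0,0,0]]
    - [[0,0,0],[0,0,0]]
    - [[0,0,0],[0,0,0]]
    - [[0,0,0],[0,0,0]]

```text
time: 15.45
eef_pos: [0.548, -0.0472, 0.0865]
tcp_rot: [0.647, 0.762, -0.001, -0.001]
contact_force: [-0.0, -0.1, -0.8]
opening: 0.364
finger_force: 40.6
```

Run:
```python
from h import *
s=readout.get_state(); p=s['eef_pos'];print(p,toj(p),s['opening'],np.rad2deg(np.arctan2(*R.from_quat(s['tcp_rot']).as_matrix()[[1,0],1])))
d(-1,98.5,54); snap('scene','i.png',(210,120,340,240),5)
```

```text
[ 0.548  -0.0472  0.0865] [-5.0338 99.3904] 0.36432734113324344 9.352665943627619
delta mm [  4.1247  -0.2261 -32.4848]
```

View pics/i.png

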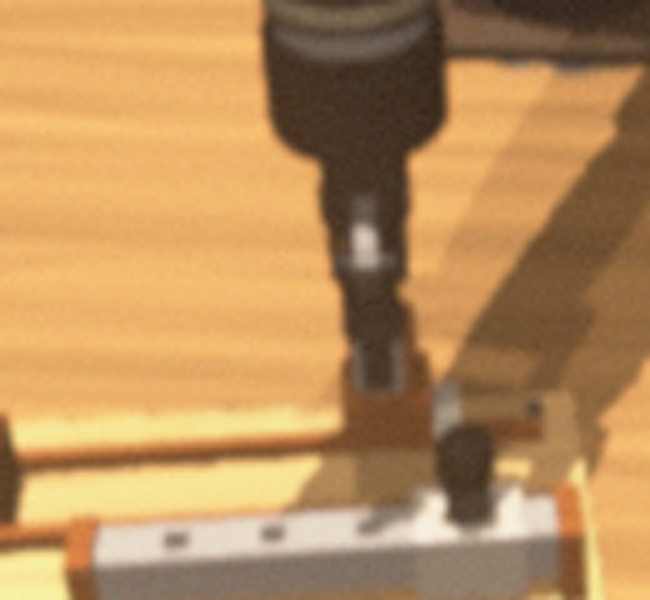

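The foot (plinth at 343–432 in the crop) sits about 4 mm toward the stop relative to the fingers, and the plate face is at about 435. I'll back off 4 mm in jig y and lower it.

Request:
step_arm:
  increments:
    - [[4.5,-3.5,0],[0,0,0]]
    - [[0,0,-8],[0,0,0]]
    - [[0,0,-8],[0,0,0]]
    - [[0,0,-8],[0,0,0]]
    - [[0,0,-4],[0,0,0]]
    - [[0,0,-3],[0,0,0]]
    - [[0,0,0],[0,0,0]]
    - [[0,0,0],[0,0,0]]

```text
time: 16.17
eef_pos: [0.5536, -0.0512, 0.0565]
tcp_rot: [0.647, 0.762, -0.0, -0.0]
contact_force: [-0.1, 0.3, -0.4]
opening: 0.361
finger_force: 40.6
```

Request:
step_arm:
  increments:
    - [[0,0,-2],[0,0,0]]
    - [[0,0,-1.5],[0,0,0]]
    - [[0,0,0],[0,0,0]]
    - [[0,0,0],[0,0,0]]

```text
time: 16.5
eef_pos: [0.5538, -0.0512, 0.0534]
tcp_rot: [0.647, 0.762, 0.0, 0.0]
contact_force: [-0.7, 0.2, 0.0]
opening: 0.366
finger_force: 40.6
```

Request:
step_arm:
  increments:
    - [[0,0,-1.2],[0,0,0]]
    - [[0,0,-1.2],[0,0,0]]
    - [[0,0,0],[0,0,0]]

```text
time: 16.75
eef_pos: [0.5541, -0.0513, 0.0529]
tcp_rot: [0.647, 0.762, -0.0, -0.0]
contact_force: [-4.4, 1.1, 8.5]
opening: 0.361
finger_force: 41.6
```

Request:
step_arm:
  increments:
    - [[0,0,0],[0,0,0]]
    - [[0,0,0],[0,0,0]]
    - [[0,0,0],[0,0,0]]
    - [[0,0,35],[0,0,0]]
    - [[0,0,40],[0,0,0]]
    - [[0,0,0],[0,0,0]]
  fingers: 0.25

```text
time: 17.25
eef_pos: [0.5587, -0.0525, 0.1338]
tcp_rot: [0.647, 0.762, 0.003, 0.006]
contact_force: [1.9, -1.0, 2.4]
opening: 0.625
finger_force: 0.0
```

Request:
step_arm:
  increments:
    - [[-0.8,24,0],[0,0,0.0489]]
    - [[-0.8,24,0],[0,0,0.0489]]
    - [[-0.8,24,0],[0,0,0.0489]]
    - [[-0.8,24,0],[0,0,0.0489]]
    - [[-0.8,24,0],[0,0,0.0489]]
    - [[-0.8,24,0],[0,0,0.0489]]
    - [[-0.8,24,0],[0,0,0.0489]]

```text
time: 17.83
eef_pos: [0.548, 0.1179, 0.1257]
tcp_rot: [0.507, 0.862, 0.0, 0.0]
contact_force: [0.6, -0.4, -0.3]
opening: 0.625
finger_force: 0.0
```

Request:
step_arm:
  increments:
    - [[-0.8,24,0],[0,0,0.0489]]
    - [[-0.8,24,0],[0,0,0.0489]]
    - [[-0.8,24,0],[0,0,0.0489]]
    - [[-0.8,24,0],[0,0,0.0489]]
    - [[-0.8,24,0],[0,0,0.0489]]
    - [[-0.8,24,0],[0,0,0.0489]]
    - [[-0.8,24,0],[0,0,0.0489]]
    - [[0,0,0],[0,0,0]]

```text
time: 18.5
eef_pos: [0.5421, 0.2882, 0.1258]
tcp_rot: [0.352, 0.936, 0.001, -0.0]
contact_force: [-0.6, 0.2, 0.7]
opening: 0.621
finger_force: 0.0
```

```bash
cat >> h.py <<'E'
def st(tgt=None):
    s=readout.get_state(); p=s['eef_pos']; print(p,'jig',toj(p),'op',s['opening'],'yaw',np.rad2deg(np.arctan2(*R.from_quat(s['tcp_rot']).as_matrix()[[1,0],1])),'F',s['contact_force'])
    if tgt is not None: print('to',(np.array(tgt)-p)*1e3)
E
python3 - <<'E'
from h import *
st([.5435,.2857,.031]); snap('scene','j.png',(200,140,480,270),2.8)
E
```

```text
[0.5421 0.2882 0.1258] jig [ 43.4714 431.3913] op 0.6206419454141439 yaw 48.80956558643162 F [-0.6339  0.1954  0.7248]
to [  1.3943  -2.5411 -94.7715]
```

View pics/j.png

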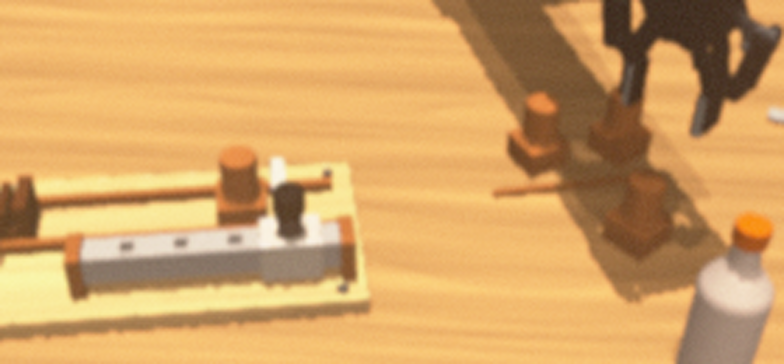

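Foot C stands upright in the bed at crop (239,157), and A, B and D are unmoved. I'll compare C's placed position with the TCP at release.

Run:
```python
from h import *
p=atz('scene',285.2,195.9,.084);print(p,toj(p),toj([.5541,-.0513]))
print(atz('scene',431.2,204,.066),atz('scene',200+277/2.8,140+162/2.8,.061),toj(atz('scene',200+271/2.8,140+160/2.8,.061)))
```

```text
[ 0.5586 -0.0455  0.084 ] [ 5.761  99.4161] [ 0.3747 94.3828]
[0.5442 0.2872 0.066 ] [ 0.5345 -0.0179  0.061 ] [-16.7728 125.6126]
```

Request:
step_arm:
  increments:
    - [[-1.5,0,-20],[0,0,0]]
    - [[0,0,-35],[0,0,0]]
    - [[0,0,-30],[0,0,0]]
    - [[0,0,-9],[0,0,0]]
    - [[0,0,0],[0,0,0]]
    - [[0,0,0],[0,0,0]]

```text
time: 19.05
eef_pos: [0.5414, 0.2842, 0.0322]
tcp_rot: [0.354, 0.935, -0.0, -0.0]
contact_force: [0.6, 0.4, 0.9]
opening: 0.627
finger_force: 0.0
```

Request:
step_arm:
  increments:
    - [[0,0,0],[0,0,0]]
    - [[0,0,0],[0,0,0]]
    - [[0,0,0],[0,0,0]]
    - [[0,0,0],[0,0,0]]
    - [[0,0,0],[0,0,0]]
  fingers: -1

```text
time: 19.47
eef_pos: [0.5431, 0.2853, 0.0347]
tcp_rot: [0.354, 0.935, 0.001, 0.002]
contact_force: [-0.5, -1.0, 6.1]
opening: 0.361
finger_force: 40.2
```

Request:
step_arm:
  increments:
    - [[0,0,20],[0,0,0]]
    - [[0,0,30],[0,0,0]]
    - [[0,0,0],[0,0,0]]
    - [[0,0,0],[0,0,0]]
    - [[0,0,0],[0,0,0]]

```text
time: 19.88
eef_pos: [0.5406, 0.2847, 0.0816]
tcp_rot: [0.354, 0.935, -0.0, -0.0]
contact_force: [0.8, -0.1, -1.6]
opening: 0.364
finger_force: 39.8
```

Run:
```python
from h import *
st(np.r_[tow(-75,50),.086])
```

```text
[0.5406 0.2847 0.0816] jig [ 41.3962 428.1063] op 0.3635266645426976 yaw 48.54301177758006 F [ 0.7638 -0.1241 -1.5622]
to [ -53.6906 -391.9564    4.4028]
```

Request:
step_arm:
  increments:
    - [[-6.7,-24.5,0.5],[0,0,-0.0428]]
    - [[-6.7,-24.5,0.5],[0,0,-0.0428]]
    - [[-6.7,-24.5,0.5],[0,0,-0.0428]]
    - [[-6.7,-24.5,0.5],[0,0,-0.0428]]
    - [[-6.7,-24.5,0.5],[0,0,-0.0428]]
    - [[-6.7,-24.5,0.5],[0,0,-0.0428]]
    - [[-6.7,-24.5,0.5],[0,0,-0.0428]]
    - [[-6.7,-24.5,0.5],[0,0,-0.0428]]

```text
time: 20.55
eef_pos: [0.4855, 0.0877, 0.0841]
tcp_rot: [0.509, 0.861, -0.001, -0.002]
contact_force: [1.2, -0.3, -0.6]
opening: 0.362
finger_force: 39.9
```

Request:
step_arm:
  increments:
    - [[0,-24.5,0],[0,0,-0.0428]]
    - [[0,-24.5,0],[0,0,-0.0428]]
    - [[0,-24.5,0],[0,0,-0.0428]]
    - [[0,-24.5,0],[0,0,-0.0428]]
    - [[0,-24.5,0],[0,0,-0.0428]]
    - [[0,-24.5,0],[0,0,-0.0428]]
    - [[0,-24.5,0],[0,0,-0.0428]]
    - [[0,-24.5,0],[0,0,-0.0428]]

```text
time: 21.22
eef_pos: [0.486, -0.1079, 0.0841]
tcp_rot: [0.648, 0.761, -0.0, -0.002]
contact_force: [0.2, 0.3, -0.7]
opening: 0.362
finger_force: 39.9
```

Request:
step_arm:
  increments:
    - [[14.6,2.4,0],[0,0,0]]
    - [[14.6,2.4,0],[0,0,0]]
    - [[14.6,2.4,0],[0,0,0]]
    - [[14.6,2.4,0],[0,0,0]]
    - [[14.6,2.4,0],[0,0,0]]
    - [[0,0,0],[0,0,0]]
    - [[0,0,0],[0,0,0]]
    - [[0,0,0],[0,0,0]]

```text
time: 21.88
eef_pos: [0.5589, -0.0949, 0.0845]
tcp_rot: [0.647, 0.762, -0.001, -0.002]
contact_force: [0.0, -0.1, -1.4]
opening: 0.367
finger_force: 40.0
```

Request:
step_arm:
  increments:
    - [[0,0,0],[0,0,0]]
    - [[0,0,0],[0,0,0]]

```text
time: 22.05
eef_pos: [0.5595, -0.0952, 0.0855]
tcp_rot: [0.648, 0.762, -0.0, -0.001]
contact_force: [0.4, -0.3, -0.4]
opening: 0.36
finger_force: 40.0
```

Run:
```python
from h import *
st(np.r_[tow(0,49),.053]); snap('scene','k.png')
im=cv2.imread('pics/raw_k.png')
# print hue/sat/val along row strips for foot edges
for z in(.065,):
  for y in range(20,130,3):
    pass
p0=proj('scene',np.r_[tow(0,49),.066]);print(p0)
v=int(p0[1])
for r in(v-6,v,v+6,v+10): print(r,[int(x) for x in im[r,250:305,1]])
```

```text
[ 0.5595 -0.0952  0.0855] jig [-1.4103 50.2358] op 0.3604811350530614 yaw 9.2909869897662 F [ 0.4367 -0.2903 -0.4404]
to [  1.5916  -0.9913 -32.4817]
[263.8141 201.8593]
195 [168, 166, 168, 168, 170, 170, 157, 126, 99, 89, 72, 57, 55, 56, 57, 62, 78, 91, 89, 75, 70, 72, 69, 72, 80, 110, 149, 152, 130, 98, 75, 74, 76, 75, 75, 81, 88, 88, 98, 97, 103, 102, 104, 105, 110, 109, 112, 114, 109, 108, 97, 92, 89, 86, 87]
201 [183, 184, 186, 180, 168, 149, 122, 93, 85, 92, 85, 83, 81, 80, 82, 86, 86, 83, 81, 74, 75, 75, 77, 76, 70, 70, 81, 92, 88, 76, 79, 77, 79, 78, 82, 83, 81, 80, 77, 74, 78, 81, 92, 103, 106, 107, 119, 140, 146, 150, 149, 150, 143, 139, 141]
207 [196, 197, 196, 194, 186, 166, 119, 87, 75, 79, 77, 81, 77, 77, 76, 74, 75, 71, 77, 75, 75, 75, 74, 79, 73, 72, 81, 77, 76, 77, 78, 77, 75, 77, 77, 81, 80, 80, 79, 78, 75, 74, 84, 96, 105, 93, 92, 96, 88, 65, 57, 61, 60, 60, 63]
211 [86, 85, 92, 104, 104, 96, 88, 79, 84, 82, 83, 76, 78, 76, 78, 79, 78, 78, 73, 80, 74, 81, 81, 77, 78, 88, 94, 89, 84, 85, 82, 82, 85, 79, 86, 79, 82, 81, 83, 81, 84, 81, 80, 86, 88, 101, 108, 83, 58, 56, 59, 59, 62, 61, 59]
```

Run:
```python
from h import *
im=cv2.imread('pics/raw_k.png')
# predicted columns of plinth left/right silhouettes (far-left & near-right corners) for held foot (z .051-.077) and foot1 (.018-.044)
def cols(x,y,z): return [proj('scene',np.r_[tow(x+a*21,y+b*21),z]).round(1).tolist() for a in(-1,1) for b in(-1,1)]
print('held',cols(-1.4,50.2,.064)); print('foot1',cols(0,98,.031))
for y in(50.2,53,98,95): print(y,[proj('scene',np.r_[tow(0,y+b*16),.08 if y<60 else .05+.02]).round(1).tolist() for b in(-1,1)])
# earlier view j (foot1 alone)
j=cv2.imread('pics/raw_j.png')
for r in(207,211,215): print(r,[int(x) for x in j[r,268:302,1]])
for r in(196,199): print(r,[int(x) for x in j[r,268:302,1]])
```

```text
held [[255.7, 197.1], [273.6, 196.1], [254.9, 208.4], [273.5, 207.3]]
foot1 [[277.2, 207.1], [294.6, 206.0], [277.1, 218.5], [295.2, 217.3]]
50.2 [[256.7, 197.5], [270.8, 196.6]]
53 [[257.9, 197.4], [272.0, 196.5]]
98 [[278.0, 199.6], [291.9, 198.8]]
95 [[276.7, 199.7], [290.6, 198.9]]
207 [150, 149, 145, 140, 137, 135, 130, 131, 129, 132, 120, 99, 89, 85, 83, 86, 83, 88, 87, 87, 86, 89, 82, 85, 91, 114, 122, 112, 122, 137, 123, 87, 74, 65]
211 [159, 166, 173, 178, 183, 188, 189, 188, 176, 154, 134, 124, 110, 100, 98, 94, 92, 88, 93, 92, 91, 87, 93, 106, 121, 131, 141, 171, 184, 136, 81, 64, 70, 75]
215 [231, 231, 231, 233, 233, 231, 233, 232, 222, 170, 122, 109, 109, 104, 104, 102, 100, 100, 95, 91, 91, 88, 88, 92, 95, 89, 102, 150, 187, 159, 99, 71, 59, 67]
196 [177, 177, 177, 177, 178, 179, 177, 177, 174, 170, 154, 146, 148, 146, 147, 145, 145, 147, 141, 142, 143, 141, 131, 139, 165, 179, 177, 184, 199, 218, 226, 227, 221, 199]
199 [185, 182, 183, 180, 180, 181, 182, 181, 183, 168, 133, 102, 110, 118, 126, 126, 126, 128, 121, 116, 108, 96, 96, 120, 168, 190, 193, 195, 211, 235, 244, 243, 242, 232]
```

The edges put foot 1 at y≈98 and the held foot at ≈51.5, so the gap is about 4.5 mm. I'll lower it here.

Request:
step_arm:
  increments:
    - [[1,0,-8],[0,0,0]]
    - [[0,0,-8],[0,0,0]]
    - [[0,0,-8],[0,0,0]]
    - [[0,0,-4],[0,0,0]]
    - [[0,0,-3],[0,0,0]]
    - [[0,0,-2],[0,0,0]]
    - [[0,0,0],[0,0,0]]

```text
time: 22.68
eef_pos: [0.5614, -0.0952, 0.0529]
tcp_rot: [0.647, 0.762, -0.0, -0.0]
contact_force: [-0.7, -0.6, -0.3]
opening: 0.358
finger_force: 39.9
```

Request:
step_arm:
  increments:
    - [[0,0,-1],[0,0,0]]
    - [[0,0,0],[0,0,0]]
    - [[0,0,0],[0,0,0]]

```text
time: 22.93
eef_pos: [0.5614, -0.0952, 0.0527]
tcp_rot: [0.647, 0.762, -0.0, -0.0]
contact_force: [-3.6, 1.9, 5.6]
opening: 0.363
finger_force: 40.5
```

Request:
step_arm:
  increments:
    - [[0,0,0],[0,0,0]]
    - [[0,0,0],[0,0,0]]
    - [[0,0,0],[0,0,0]]
    - [[0,0,35],[0,0,0]]
    - [[0,0,40],[0,0,0]]
    - [[0,0,0],[0,0,0]]
  fingers: 0.25

```text
time: 23.43
eef_pos: [0.5665, -0.097, 0.1351]
tcp_rot: [0.647, 0.762, 0.003, 0.007]
contact_force: [1.5, -1.1, 0.9]
opening: 0.629
finger_force: 0.0
```

Request:
step_arm:
  increments:
    - [[-9.7,23.6,0],[0,0,0.0332]]
    - [[-9.7,23.6,0],[0,0,0.0332]]
    - [[-9.7,23.6,0],[0,0,0.0332]]
    - [[-9.7,23.6,0],[0,0,0.0332]]
    - [[-9.7,23.6,0],[0,0,0.0332]]
    - [[-9.7,23.6,0],[0,0,0.0332]]
    - [[0,0,0],[0,0,0]]

```text
time: 24.02
eef_pos: [0.5015, 0.0494, 0.1264]
tcp_rot: [0.567, 0.824, 0.0, -0.001]
contact_force: [-0.3, 0.2, 0.0]
opening: 0.625
finger_force: 0.0
```

Run:
```python
from h import *
st([.435,.212,.031]); snap('scene','l.png')
a=cv2.imread('pics/raw_scene1.png');b=cv2.imread('pics/raw_l.png')
# did feet A,B move? template match of their patches; where is the glue
for n,(x,y) in dict(A=(393.6,186),B=(424,182)).items():
    x,y=int(x),int(y); t=a[y-14:y+16,x-12:x+12]; r=cv2.matchTemplate(b[y-50:y+50,x-60:x+60],t,cv2.TM_CCOEFF_NORMED); m=cv2.minMaxLoc(r); print(n,m[1],m[3][0]-60+12,m[3][1]-50+14)
for n,p in dict(f1=(285,205),f2=(264,205)).items(): pass
j=cv2.imread('pics/raw_j.png'); r=cv2.matchTemplate(b[180:235,230:310],j[190:220,276:297],cv2.TM_CCOEFF_NORMED)
for k in range(2):
    m=cv2.minMaxLoc(r); print(m[1],m[3][0]+230-276,m[3][1]+180-190); cv2.circle(r,m[3],6,-1,-1)
```

```text
[0.5015 0.0494 0.1264] jig [-35.2803 202.3193] op 0.624836058388783 yaw 20.955798373426667 F [-0.2581  0.1507  0.0105]
to [-66.4521 162.5539 -95.3562]
A 0.9557739496231079 0 0
B 0.9975597262382507 0 0
0.9411313533782959 0 0
0.8652965426445007 -19 2
```

Request:
step_arm:
  increments:
    - [[-9.5,23.2,0],[0,0,0.033]]
    - [[-9.5,23.2,0],[0,0,0.033]]
    - [[-9.5,23.2,0],[0,0,0.033]]
    - [[-9.5,23.2,0],[0,0,0.033]]
    - [[-9.5,23.2,0],[0,0,0.033]]
    - [[-9.5,23.2,0],[0,0,0.033]]
    - [[-9.5,23.2,0],[0,0,0.033]]
    - [[0,0,0],[0,0,0]]

```text
time: 24.73
eef_pos: [0.4361, 0.2109, 0.1269]
tcp_rot: [0.468, 0.883, 0.001, -0.0]
contact_force: [-0.9, 0.1, 0.6]
opening: 0.624
finger_force: 0.0
```

Request:
step_arm:
  increments:
    - [[0,0,-20],[0,0,0]]
    - [[0,0,-35],[0,0,0]]
    - [[0,0,-30],[0,0,0]]
    - [[0,0,-10],[0,0,0]]
    - [[0,0,0],[0,0,0]]
    - [[0,0,0],[0,0,0]]

```text
time: 25.23
eef_pos: [0.4375, 0.2082, 0.0322]
tcp_rot: [0.47, 0.882, -0.0, 0.0]
contact_force: [-0.3, 0.5, -0.0]
opening: 0.624
finger_force: 0.0
```

Request:
step_arm:
  increments:
    - [[0,0,0],[0,0,0]]
    - [[0,0,0],[0,0,0]]
    - [[0,0,0],[0,0,0]]
    - [[0,0,0],[0,0,0]]
    - [[0,0,0],[0,0,0]]
  fingers: -1

```text
time: 25.65
eef_pos: [0.4389, 0.2091, 0.0342]
tcp_rot: [0.47, 0.883, 0.001, 0.002]
contact_force: [0.1, -0.1, 5.3]
opening: 0.363
finger_force: 40.1
```

Request:
step_arm:
  increments:
    - [[0,0,20],[0,0,0]]
    - [[0,0,30],[0,0,0]]
    - [[0,0,0],[0,0,0]]
    - [[0,0,0],[0,0,0]]
    - [[0,0,0],[0,0,0]]

```text
time: 26.07
eef_pos: [0.4363, 0.2087, 0.0817]
tcp_rot: [0.47, 0.883, -0.0, -0.0]
contact_force: [0.3, -0.7, -1.0]
opening: 0.361
finger_force: 39.8
```

Run:
```python
from h import *
st(np.r_[tow(-80,3),.086])
```

```text
[0.4363 0.2087 0.0817] jig [-73.7988 370.0511] op 0.3612184425806406 yaw 33.96235832548811 F [ 0.3145 -0.6866 -1.036 ]
to [  53.2642 -363.2188    4.267 ]
```

Request:
step_arm:
  increments:
    - [[3.5,-24.2,0.5],[0,0,-0.0287]]
    - [[3.5,-24.2,0.5],[0,0,-0.0287]]
    - [[3.5,-24.2,0.5],[0,0,-0.0287]]
    - [[3.5,-24.2,0.5],[0,0,-0.0287]]
    - [[3.5,-24.2,0.5],[0,0,-0.0287]]
    - [[3.5,-24.2,0.5],[0,0,-0.0287]]
    - [[3.5,-24.2,0.5],[0,0,-0.0287]]
    - [[3.5,-24.2,0.5],[0,0,-0.0287]]

```text
time: 26.73
eef_pos: [0.4634, 0.0143, 0.0843]
tcp_rot: [0.568, 0.823, -0.001, -0.002]
contact_force: [0.3, 0.0, -1.0]
opening: 0.36
finger_force: 39.8
```

Request:
step_arm:
  increments:
    - [[3.5,-24.2,0],[0,0,-0.0287]]
    - [[3.5,-24.2,0],[0,0,-0.0287]]
    - [[3.5,-24.2,0],[0,0,-0.0287]]
    - [[3.5,-24.2,0],[0,0,-0.0287]]
    - [[3.5,-24.2,0],[0,0,-0.0287]]
    - [[3.5,-24.2,0],[0,0,-0.0287]]
    - [[3.5,-24.2,0],[0,0,-0.0287]]

```text
time: 27.32
eef_pos: [0.488, -0.1548, 0.084]
tcp_rot: [0.648, 0.762, -0.0, -0.002]
contact_force: [0.6, -0.1, -0.3]
opening: 0.358
finger_force: 39.9
```

Request:
step_arm:
  increments:
    - [[13,2.1,0],[0,0,0]]
    - [[13,2.1,0],[0,0,0]]
    - [[13,2.1,0],[0,0,0]]
    - [[13,2.1,0],[0,0,0]]
    - [[13,2.1,0],[0,0,0]]
    - [[13,2.1,0],[0,0,0]]
    - [[0,0,0],[0,0,0]]
    - [[0,0,0],[0,0,0]]

```text
time: 27.98
eef_pos: [0.5663, -0.1411, 0.0842]
tcp_rot: [0.647, 0.762, -0.001, -0.002]
contact_force: [0.3, 0.4, -0.7]
opening: 0.361
finger_force: 39.9
```

Request:
step_arm:
  increments:
    - [[0,0,0],[0,0,0]]
    - [[0,0,0],[0,0,0]]

```text
time: 28.15
eef_pos: [0.566, -0.1414, 0.0851]
tcp_rot: [0.648, 0.762, -0.0, -0.001]
contact_force: [-0.7, 1.2, -1.0]
opening: 0.363
finger_force: 39.9
```

```bash
cat >> h.py <<'E'
def held(f):
    st(); snap('scene',f); im=cv2.imread('pics/raw_'+f); p=readout.get_state()['eef_pos']; x,y=toj(p)
    def cols(y,z): return [proj('scene',np.r_[tow(x+a*21,y+b*21),z]).round(1).tolist() for a in(-1,1) for b in(-1,1)]
    z=p[2]-.0346; print('pred held lo',cols(y,z+.013))
    r=int(cols(y,z+.013)[2][1]); c=int(cols(y,z)[2][0])
    for k in(r-7,r-3,r,r+3): print(k,c-10,[int(t) for t in im[k,c-10:c+45,1]])
E
python3 -c "
from h import *
held('m.png')"
```

```text
[ 0.566  -0.1414  0.0851] jig [-2.4234  3.4918] op 0.3625545261692261 yaw 9.274883343623765 F [-0.7296  1.1913 -0.9641]
pred held lo [[235.7, 198.2], [253.7, 197.1], [234.1, 209.6], [252.8, 208.4]]
202 224 [191, 192, 197, 194, 195, 198, 197, 198, 193, 195, 194, 171, 127, 95, 91, 84, 83, 81, 78, 85, 82, 86, 86, 81, 78, 69, 73, 79, 82, 81, 73, 69, 86, 108, 114, 93, 82, 80, 79, 83, 82, 89, 85, 85, 78, 78, 76, 74, 81, 92, 105, 105, 104, 104, 89]
206 224 [231, 230, 229, 228, 229, 228, 226, 226, 226, 226, 214, 160, 105, 83, 80, 80, 78, 76, 77, 75, 79, 69, 77, 79, 78, 78, 81, 80, 80, 76, 70, 66, 88, 95, 89, 79, 80, 79, 81, 80, 79, 82, 82, 81, 81, 79, 78, 71, 75, 73, 82, 81, 83, 85, 76]
209 224 [177, 174, 166, 166, 166, 162, 155, 150, 155, 152, 144, 121, 94, 79, 82, 83, 77, 77, 77, 78, 77, 73, 77, 73, 78, 76, 77, 78, 76, 76, 68, 73, 86, 88, 87, 83, 82, 78, 82, 79, 80, 86, 80, 85, 79, 75, 74, 75, 74, 84, 93, 88, 78, 78, 83]
212 224 [87, 87, 88, 87, 82, 84, 89, 85, 87, 95, 88, 86, 82, 83, 77, 82, 81, 79, 79, 77, 76, 79, 78, 79, 79, 75, 75, 80, 80, 81, 84, 86, 87, 89, 86, 87, 82, 82, 82, 82, 81, 84, 81, 81, 81, 80, 84, 83, 82, 81, 83, 78, 76, 78, 78]
```

The held foot is at about y=5 with a visible gap to foot 2 (columns 256–258), so I'll lower it.

Request:
step_arm:
  increments:
    - [[1.5,0,-8],[0,0,0]]
    - [[0,0,-8],[0,0,0]]
    - [[0,0,-8],[0,0,0]]
    - [[0,0,-4],[0,0,0]]
    - [[0,0,-3],[0,0,0]]
    - [[0,0,-1.5],[0,0,0]]
    - [[0,0,0],[0,0,0]]

```text
time: 28.78
eef_pos: [0.5685, -0.1416, 0.0529]
tcp_rot: [0.648, 0.762, -0.0, -0.0]
contact_force: [-0.5, -0.4, -1.1]
opening: 0.359
finger_force: 40.0
```

Request:
step_arm:
  increments:
    - [[0,0,-1],[0,0,0]]
    - [[0,0,0],[0,0,0]]
    - [[0,0,0],[0,0,0]]

```text
time: 29.03
eef_pos: [0.5688, -0.1417, 0.0526]
tcp_rot: [0.648, 0.762, -0.0, 0.0]
contact_force: [-0.7, -0.5, -1.2]
opening: 0.361
finger_force: 39.9
```

Request:
step_arm:
  increments:
    - [[0,0,-1],[0,0,0]]
    - [[0,0,0],[0,0,0]]
    - [[0,0,0],[0,0,0]]

```text
time: 29.28
eef_pos: [0.5689, -0.1418, 0.0523]
tcp_rot: [0.647, 0.762, -0.0, 0.0]
contact_force: [-3.2, 1.1, 4.4]
opening: 0.366
finger_force: 40.3
```

Request:
step_arm:
  increments:
    - [[0,0,0],[0,0,0]]
    - [[0,0,0],[0,0,0]]
    - [[0,0,0],[0,0,0]]
    - [[0,0,35],[0,0,0]]
    - [[0,0,40],[0,0,0]]
    - [[0,0,0],[0,0,0]]
  fingers: 0.25

```text
time: 29.78
eef_pos: [0.5736, -0.1436, 0.1347]
tcp_rot: [0.647, 0.762, 0.002, 0.007]
contact_force: [2.2, -0.4, 2.1]
opening: 0.626
finger_force: 0.0
```

Request:
step_arm:
  increments:
    - [[-8.5,23.9,0],[0,0,0.0375]]
    - [[-8.5,23.9,0],[0,0,0.0375]]
    - [[-8.5,23.9,0],[0,0,0.0375]]
    - [[-8.5,23.9,0],[0,0,0.0375]]
    - [[-8.5,23.9,0],[0,0,0.0375]]
    - [[-8.5,23.9,0],[0,0,0.0375]]
    - [[-8.5,23.9,0],[0,0,0.0375]]
    - [[-8.5,23.9,0],[0,0,0.0375]]

```text
time: 30.45
eef_pos: [0.5005, 0.0506, 0.1264]
tcp_rot: [0.526, 0.851, 0.0, 0.0]
contact_force: [0.0, 0.1, 0.7]
opening: 0.626
finger_force: 0.0
```

Request:
step_arm:
  increments:
    - [[-8.5,23.9,0],[0,0,0.0375]]
    - [[-8.5,23.9,0],[0,0,0.0375]]
    - [[-8.5,23.9,0],[0,0,0.0375]]
    - [[0,0,0],[0,0,0]]
    - [[0,0,0],[0,0,0]]

```text
time: 30.87
eef_pos: [0.4751, 0.1221, 0.1264]
tcp_rot: [0.477, 0.879, 0.0, 0.0]
contact_force: [0.1, -0.2, -0.1]
opening: 0.625
finger_force: 0.0
```

```bash
cat > chk.py <<'E'
from h import *
st([.4165,.288,.031]); snap('scene','n.png')
a=cv2.imread('pics/raw_scene1.png');b=cv2.imread('pics/raw_n.png')
x,y=424,182; t=a[y-14:y+16,x-12:x+12]; r=cv2.matchTemplate(b[y-50:y+50,x-60:x+60],t,cv2.TM_CCOEFF_NORMED); m=cv2.minMaxLoc(r); print('B',m[1],m[3][0]-60+12,m[3][1]-50+14)
j=cv2.imread('pics/raw_j.png'); r=cv2.matchTemplate(b[180:235,200:310],j[190:220,276:297],cv2.TM_CCOEFF_NORMED)
for k in range(3):
    m=cv2.minMaxLoc(r); print(m[1],m[3][0]+200-276,m[3][1]+180-190); cv2.circle(r,m[3],6,-1,-1)
E
python3 chk.py
```

```text
[0.4751 0.1221 0.1264] jig [-49.5683 278.2543] op 0.6250214719779325 yaw 33.04348529704829 F [ 0.1481 -0.1848 -0.1036]
to [-58.5671 165.9309 -95.3739]
B 0.9974285364151001 0 0
0.9401443600654602 0 0
0.8530716300010681 -39 3
0.8248873949050903 -19 2
```

Request:
step_arm:
  increments:
    - [[-8.4,23.7,0],[0,0,0.0373]]
    - [[-8.4,23.7,0],[0,0,0.0373]]
    - [[-8.4,23.7,0],[0,0,0.0373]]
    - [[-8.4,23.7,0],[0,0,0.0373]]
    - [[-8.4,23.7,0],[0,0,0.0373]]
    - [[-8.4,23.7,0],[0,0,0.0373]]
    - [[-8.4,23.7,0],[0,0,0.0373]]
    - [[0,0,0],[0,0,0]]

```text
time: 31.58
eef_pos: [0.4163, 0.2891, 0.1266]
tcp_rot: [0.358, 0.934, 0.001, -0.0]
contact_force: [0.3, -0.5, -0.4]
opening: 0.628
finger_force: 0.0
```

Request:
step_arm:
  increments:
    - [[-1,2,-20],[0,0,0]]
    - [[0,0,-35],[0,0,0]]
    - [[0,0,-30],[0,0,0]]
    - [[0,0,-10],[0,0,0]]
    - [[0,0,0],[0,0,0]]
    - [[0,0,0],[0,0,0]]

```text
time: 32.08
eef_pos: [0.4163, 0.2885, 0.0317]
tcp_rot: [0.36, 0.933, -0.0, -0.0]
contact_force: [0.2, 0.8, 1.6]
opening: 0.626
finger_force: 0.0
```

Request:
step_arm:
  increments:
    - [[0,0,0],[0,0,0]]
    - [[0,0,0],[0,0,0]]
    - [[0,0,0],[0,0,0]]
    - [[0,0,0],[0,0,0]]
    - [[0,0,0],[0,0,0]]
  fingers: -1

```text
time: 32.5
eef_pos: [0.4175, 0.2898, 0.0338]
tcp_rot: [0.359, 0.933, 0.001, 0.002]
contact_force: [0.4, -1.7, 7.1]
opening: 0.365
finger_force: 40.1
```

Request:
step_arm:
  increments:
    - [[0,0,20],[0,0,0]]
    - [[0,0,30],[0,0,0]]
    - [[0,0,0],[0,0,0]]
    - [[0,0,0],[0,0,0]]
    - [[0,0,0],[0,0,0]]

```text
time: 32.92
eef_pos: [0.415, 0.2891, 0.0812]
tcp_rot: [0.359, 0.933, -0.0, -0.0]
contact_force: [-0.1, -0.6, -1.1]
opening: 0.363
finger_force: 39.8
```

Run:
```python
from h import *
st(np.r_[tow(-85,-42),.086])
```

```text
[0.415  0.2891 0.0812] jig [-81.8314 452.7658] op 0.3628610078398613 yaw 47.888035906306314 F [-0.1148 -0.5545 -1.0546]
to [  76.9193 -488.7603    4.7883]
```

Request:
step_arm:
  increments:
    - [[3.8,-24.4,0.5],[0,0,-0.0337]]
    - [[3.8,-24.4,0.5],[0,0,-0.0337]]
    - [[3.8,-24.4,0.5],[0,0,-0.0337]]
    - [[3.8,-24.4,0.5],[0,0,-0.0337]]
    - [[3.8,-24.4,0.5],[0,0,-0.0337]]
    - [[3.8,-24.4,0.5],[0,0,-0.0337]]
    - [[3.8,-24.4,0.5],[0,0,-0.0337]]
    - [[3.8,-24.4,0.5],[0,0,-0.0337]]

```text
time: 33.58
eef_pos: [0.4444, 0.0929, 0.0838]
tcp_rot: [0.482, 0.876, -0.001, -0.001]
contact_force: [0.8, 0.3, -1.6]
opening: 0.364
finger_force: 39.9
```

Request:
step_arm:
  increments:
    - [[3.8,-24.4,0],[0,0,-0.0337]]
    - [[3.8,-24.4,0],[0,0,-0.0337]]
    - [[3.8,-24.4,0],[0,0,-0.0337]]
    - [[3.8,-24.4,0],[0,0,-0.0337]]
    - [[3.8,-24.4,0],[0,0,-0.0337]]
    - [[3.8,-24.4,0],[0,0,-0.0337]]

```text
time: 34.08
eef_pos: [0.4673, -0.0532, 0.0837]
tcp_rot: [0.568, 0.823, -0.0, -0.002]
contact_force: [-0.5, -0.4, -1.0]
opening: 0.36
finger_force: 39.9
```

Request:
step_arm:
  increments:
    - [[3.8,-24.4,0],[0,0,-0.0337]]
    - [[3.8,-24.4,0],[0,0,-0.0337]]
    - [[3.8,-24.4,0],[0,0,-0.0337]]
    - [[3.8,-24.4,0],[0,0,-0.0337]]
    - [[3.8,-24.4,0],[0,0,-0.0337]]
    - [[3.8,-24.4,0],[0,0,-0.0337]]
    - [[0,0,0],[0,0,0]]
    - [[0,0,0],[0,0,0]]

```text
time: 34.75
eef_pos: [0.4905, -0.1992, 0.0838]
tcp_rot: [0.648, 0.761, -0.0, -0.002]
contact_force: [0.1, 0.2, 0.0]
opening: 0.362
finger_force: 39.9
```

Request:
step_arm:
  increments:
    - [[14,2.3,0],[0,0,0]]
    - [[14,2.3,0],[0,0,0]]
    - [[14,2.3,0],[0,0,0]]
    - [[14,2.3,0],[0,0,0]]
    - [[14,2.3,0],[0,0,0]]
    - [[14,2.3,0],[0,0,0]]
    - [[0,0,0],[0,0,0]]
    - [[0,0,0],[0,0,0]]

```text
time: 35.42
eef_pos: [0.5747, -0.1834, 0.0842]
tcp_rot: [0.647, 0.763, -0.0, -0.001]
contact_force: [1.0, -0.3, -0.8]
opening: 0.361
finger_force: 39.9
```

Request:
step_arm:
  increments:
    - [[0,0,0],[0,0,0]]
    - [[0,0,0],[0,0,0]]

```text
time: 35.58
eef_pos: [0.5743, -0.1844, 0.0847]
tcp_rot: [0.648, 0.762, -0.0, -0.001]
contact_force: [-0.4, -0.4, -1.1]
opening: 0.365
finger_force: 39.9
```

```bash
python3 -c "
from h import *
held('o.png')"
```

```text
[ 0.5743 -0.1844  0.0847] jig [ -1.2781 -40.2532] op 0.36541704625122196 yaw 9.279829113394578 F [-0.3538 -0.4335 -1.1181]
pred held lo [[216.8, 199.8], [234.9, 198.7], [214.4, 211.2], [233.2, 210.1]]
204 205 [181, 137, 97, 85, 81, 87, 124, 181, 199, 178, 130, 99, 88, 86, 85, 87, 81, 85, 81, 82, 83, 81, 76, 77, 74, 75, 79, 78, 73, 67, 62, 74, 93, 94, 85, 79, 82, 83, 81, 81, 81, 83, 79, 77, 79, 74, 73, 79, 90, 104, 104, 105, 104, 99, 88]
208 205 [87, 76, 62, 63, 62, 64, 82, 140, 185, 163, 113, 81, 84, 79, 80, 79, 76, 74, 79, 80, 81, 79, 81, 76, 73, 76, 77, 73, 73, 63, 70, 86, 106, 102, 86, 78, 78, 83, 81, 81, 82, 83, 83, 76, 83, 75, 74, 74, 72, 75, 82, 74, 74, 81, 83]
211 205 [62, 65, 65, 64, 59, 58, 51, 67, 91, 100, 90, 78, 78, 75, 71, 76, 76, 74, 74, 74, 75, 72, 74, 76, 74, 69, 74, 73, 70, 69, 69, 74, 79, 85, 79, 79, 79, 82, 83, 76, 84, 82, 82, 78, 78, 79, 77, 81, 90, 112, 112, 92, 75, 87, 84]
214 205 [65, 66, 66, 69, 58, 58, 59, 59, 65, 84, 104, 108, 99, 88, 90, 86, 83, 82, 78, 80, 83, 83, 80, 79, 78, 81, 82, 79, 82, 89, 94, 97, 88, 86, 84, 87, 86, 84, 77, 77, 85, 85, 84, 82, 82, 83, 82, 86, 84, 79, 74, 71, 75, 85, 88]
```

Request:
step_arm:
  increments:
    - [[1.3,-2,-8],[0,0,0]]
    - [[0,0,-8],[0,0,0]]
    - [[0,0,-8],[0,0,0]]
    - [[0,0,-4],[0,0,0]]
    - [[0,0,-3],[0,0,0]]
    - [[0,0,-1.5],[0,0,0]]
    - [[0,0,0],[0,0,0]]

```text
time: 36.22
eef_pos: [0.576, -0.1868, 0.0522]
tcp_rot: [0.648, 0.762, -0.0, -0.001]
contact_force: [-1.9, -0.2, -0.6]
opening: 0.36
finger_force: 40.0
```

Request:
step_arm:
  increments:
    - [[0,0,-1],[0,0,0]]
    - [[0,0,-0.6],[0,0,0]]
    - [[0,0,0],[0,0,0]]

```text
time: 36.47
eef_pos: [0.5761, -0.187, 0.0519]
tcp_rot: [0.647, 0.762, -0.001, -0.001]
contact_force: [-5.7, 0.5, 4.2]
opening: 0.366
finger_force: 40.5
```

Request:
step_arm:
  increments:
    - [[0,0,0],[0,0,0]]
    - [[0,0,0],[0,0,0]]
    - [[0,0,0],[0,0,0]]
    - [[0,0,35],[0,0,0]]
    - [[0,0,40],[0,0,0]]
    - [[0,0,23],[0,0,0]]
    - [[0,0,0],[0,0,0]]
  fingers: 0.25

```text
time: 37.05
eef_pos: [0.5811, -0.189, 0.1572]
tcp_rot: [0.648, 0.762, 0.002, 0.007]
contact_force: [-0.1, 0.3, 1.0]
opening: 0.622
finger_force: 0.0
```

Request:
step_arm:
  increments:
    - [[3.4,-22,0],[0,0,0]]
    - [[3.4,-22,0],[0,0,0]]
    - [[3.4,-22,0],[0,0,0]]
    - [[3.4,-22,0],[0,0,0]]
    - [[3.4,-21,0],[0,0,0]]
    - [[0,0,0],[0,0,0]]
    - [[0,0,0],[0,0,0]]
    - [[0,0,0],[0,0,0]]

```text
time: 37.72
eef_pos: [0.5935, -0.2954, 0.1485]
tcp_rot: [0.648, 0.762, 0.0, -0.001]
contact_force: [-0.1, -0.3, -0.7]
opening: 0.626
finger_force: 0.0
```

Run:
```python
from h import *
st([.593,-.2965,.0625]); snap('scene','p.png'); b=cv2.imread('pics/raw_p.png')
j=cv2.imread('pics/raw_j.png'); r=cv2.matchTemplate(b[180:235,200:310],j[190:220,276:297],cv2.TM_CCOEFF_NORMED)
for k in range(4):
    m=cv2.minMaxLoc(r); print(m[1],m[3][0]+200-276,m[3][1]+180-190); cv2.circle(r,m[3],6,-1,-1)
```

```text
[ 0.5935 -0.2954  0.1485] jig [  -0.2376 -152.9098] op 0.6255802125392624 yaw 9.254081741083109 F [-0.0532 -0.3219 -0.6611]
to [ -0.5042  -1.0662 -86.0268]
0.8605840802192688 0 0
0.6674988269805908 -19 2
0.5748478174209595 -39 3
0.5424667000770569 -61 4
```

Request:
step_arm:
  increments:
    - [[-0.5,-1,-25],[0,0,0]]
    - [[0,0,-30],[0,0,0]]
    - [[0,0,-20],[0,0,0]]
    - [[0,0,-11],[0,0,0]]
    - [[0,0,0],[0,0,0]]

```text
time: 38.18
eef_pos: [0.5913, -0.2947, 0.0597]
tcp_rot: [0.647, 0.762, -0.0, -0.003]
contact_force: [-1.0, 0.2, -0.1]
opening: 0.625
finger_force: 0.0
```

Request:
step_arm:
  increments:
    - [[0,0,0],[0,0,0]]
    - [[0,0,0],[0,0,0]]
    - [[0,0,0],[0,0,0]]
    - [[0,0,0],[0,0,0]]
    - [[0,0,0],[0,0,0]]
    - [[0,0,0],[0,0,0]]
  fingers: -1
  grip_force: 40

```text
time: 38.68
eef_pos: [0.5936, -0.2977, 0.0657]
tcp_rot: [0.648, 0.762, -0.0, 0.001]
contact_force: [-3.2, 1.7, 5.8]
opening: 0.263
finger_force: 39.8
```

Request:
step_arm:
  increments:
    - [[-0.8,5,0],[0,0,0]]
    - [[-0.8,5,0],[0,0,0]]
    - [[-0.8,5,0],[0,0,0]]
    - [[-0.8,5,0],[0,0,0]]
    - [[0,0,0],[0,0,0]]
    - [[0,0,0],[0,0,0]]

```text
time: 39.18
eef_pos: [0.5902, -0.2776, 0.0657]
tcp_rot: [0.648, 0.762, -0.0, 0.001]
contact_force: [-5.6, 0.1, 7.4]
opening: 0.264
finger_force: 40.0
```

Request:
step_arm:
  increments:
    - [[-0.5,3,0],[0,0,0]]
    - [[-0.5,3,0],[0,0,0]]
    - [[0,0,0],[0,0,0]]
    - [[0,0,0],[0,0,0]]

```text
time: 39.52
eef_pos: [0.5893, -0.2723, 0.0657]
tcp_rot: [0.648, 0.762, -0.001, 0.001]
contact_force: [-5.3, -1.4, 7.9]
opening: 0.266
finger_force: 40.0
```

Request:
step_arm:
  increments:
    - [[-0.3,2,0],[0,0,0]]
    - [[0,0,0],[0,0,0]]
    - [[0,0,0],[0,0,0]]

```text
time: 39.77
eef_pos: [0.5891, -0.2706, 0.0657]
tcp_rot: [0.648, 0.762, -0.001, 0.002]
contact_force: [-5.4, -2.8, 6.3]
opening: 0.263
finger_force: 39.9
```

Request:
step_arm:
  increments:
    - [[-0.2,1.5,0],[0,0,0]]
    - [[0,0,0],[0,0,0]]
    - [[0,0,0],[0,0,0]]

```text
time: 40.02
eef_pos: [0.5889, -0.2693, 0.0657]
tcp_rot: [0.648, 0.762, -0.001, 0.002]
contact_force: [-5.6, -2.7, 6.3]
opening: 0.266
finger_force: 39.9
```

Request:
step_arm:
  increments:
    - [[-0.2,1.2,0],[0,0,0]]
    - [[0,0,0],[0,0,0]]
    - [[0,0,0],[0,0,0]]

```text
time: 40.27
eef_pos: [0.5887, -0.2682, 0.0658]
tcp_rot: [0.648, 0.762, -0.001, 0.002]
contact_force: [-5.2, -3.0, 6.4]
opening: 0.261
finger_force: 39.9
```

Request:
step_arm:
  increments:
    - [[-0.2,1,0],[0,0,0]]
    - [[0,0,0],[0,0,0]]
    - [[0,0,0],[0,0,0]]

```text
time: 40.52
eef_pos: [0.5885, -0.2672, 0.0657]
tcp_rot: [0.648, 0.762, -0.001, 0.002]
contact_force: [-5.0, -3.5, 5.3]
opening: 0.263
finger_force: 39.8
```

Request:
step_arm:
  increments:
    - [[-0.1,0.8,0],[0,0,0]]
    - [[0,0,0],[0,0,0]]
    - [[0,0,0],[0,0,0]]

```text
time: 40.77
eef_pos: [0.5884, -0.2667, 0.0658]
tcp_rot: [0.647, 0.762, -0.001, 0.002]
contact_force: [-5.0, -4.3, 5.9]
opening: 0.26
finger_force: 39.8
```

Request:
step_arm:
  increments:
    - [[-0.1,1,0],[0,0,0]]
    - [[0,0,0],[0,0,0]]
    - [[0,0,0],[0,0,0]]

```text
time: 41.02
eef_pos: [0.5884, -0.2666, 0.0658]
tcp_rot: [0.647, 0.762, -0.002, 0.003]
contact_force: [-4.5, -6.9, 5.1]
opening: 0.267
finger_force: 39.7
```

Request:
step_arm:
  increments:
    - [[-0.1,1,0],[0,0,0]]
    - [[0,0,0],[0,0,0]]
    - [[0,0,0],[0,0,0]]

```text
time: 41.27
eef_pos: [0.5884, -0.2665, 0.0658]
tcp_rot: [0.647, 0.762, -0.002, 0.004]
contact_force: [-3.7, -7.4, 4.0]
opening: 0.264
finger_force: 39.6
```

Run:
```python
from h import *
snap('scene','q.png',(165,150,325,250),4.8)
st()
```

```text
[ 0.5884 -0.2665  0.0658] jig [  -0.568 -123.491] op 0.26269804492779275 yaw 9.314912949839746 F [-2.9921 -7.4832  4.251 ]
```

View pics/q.png

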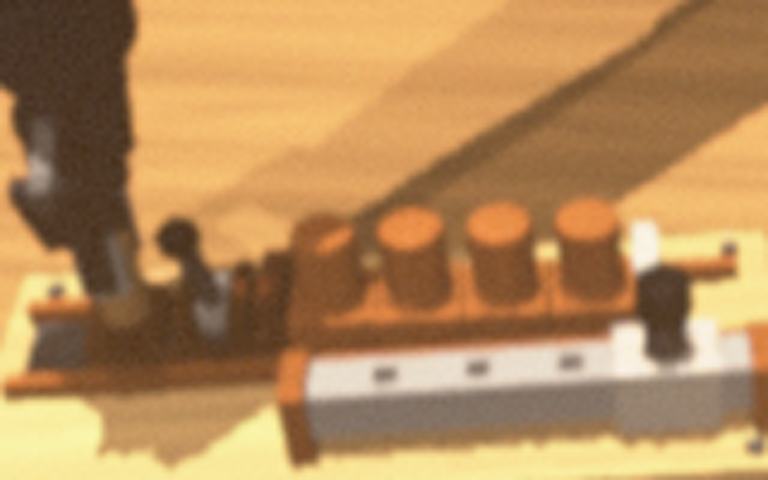

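The picture shows four feet upright and square in one row. The jaw is at the first foot and the stop plate at the last, and the jaw has travelled about 30 mm. I'll release the post and go to the far side of the cam ball.

Request:
step_arm:
  increments:
    - [[0,0,0],[0,0,0]]
    - [[0,0,0],[0,0,0]]
    - [[0,0,0],[0,0,0]]
    - [[0,0,30],[0,0,0]]
    - [[0,0,40],[0,0,0]]
    - [[0,0,33],[0,0,0]]
    - [[0,0,0],[0,0,0]]
  fingers: 0.2

```text
time: 41.9
eef_pos: [0.5923, -0.2643, 0.1757]
tcp_rot: [0.647, 0.762, 0.001, 0.008]
contact_force: [1.6, -0.1, 1.0]
opening: 0.605
finger_force: 0.0
```

Request:
step_arm:
  increments:
    - [[13.7,10.5,0],[0,0,0]]
    - [[13.7,10.5,0],[0,0,0]]
    - [[13.7,10.5,0],[0,0,0]]
    - [[13.7,10.5,0],[0,0,0]]
    - [[13.7,10.5,0],[0,0,0]]
    - [[0,0,0],[0,0,0]]
    - [[0,0,0],[0,0,0]]
    - [[0,0,0],[0,0,0]]
  fingers: -1

```text
time: 42.57
eef_pos: [0.6561, -0.2095, 0.1652]
tcp_rot: [0.647, 0.762, -0.0, -0.001]
contact_force: [-0.6, -0.6, -0.5]
opening: -0.001
finger_force: 0.0
```

Run:
```python
from h import *
st(np.r_[tow(76,-80.5),.098])
```

```text
[ 0.6561 -0.2095  0.1652] jig [ 75.4765 -78.2027] op -0.0014249318557597885 yaw 9.316299343380301 F [-0.6423 -0.5761 -0.4508]
to [  0.8883  -2.1823 -67.2295]
```

Request:
step_arm:
  increments:
    - [[1,-2,-30],[0,0,0]]
    - [[0,0,-30],[0,0,0]]
    - [[0,0,-7],[0,0,0]]
    - [[0,0,0],[0,0,0]]

```text
time: 42.9
eef_pos: [0.6545, -0.2114, 0.0952]
tcp_rot: [0.648, 0.762, -0.001, -0.004]
contact_force: [-0.2, 1.0, 0.4]
opening: 0.002
finger_force: 0.0
```

Request:
step_arm:
  increments:
    - [[-8.9,-1.5,0],[0,0,0]]
    - [[-8.9,-1.5,0],[0,0,0]]
    - [[-8.9,-1.5,0],[0,0,0]]
    - [[-8.9,-1.5,0],[0,0,0]]
    - [[-8.9,-1.5,0],[0,0,0]]
    - [[-8.9,-1.5,0],[0,0,0]]
    - [[-8.9,-1.5,0],[0,0,0]]
    - [[-6,-1,0],[0,0,0]]

```text
time: 43.57
eef_pos: [0.5879, -0.2238, 0.0995]
tcp_rot: [0.648, 0.762, 0.0, 0.0]
contact_force: [3.3, 0.2, 0.6]
opening: -0.003
finger_force: 1.4
```

Request:
step_arm:
  increments:
    - [[-4,-0.7,0],[0,0,0]]
    - [[-4,-0.7,0],[0,0,0]]
    - [[-4,-0.7,0],[0,0,0]]
    - [[0,0,0],[0,0,0]]
    - [[0,0,0],[0,0,0]]

```text
time: 43.98
eef_pos: [0.5759, -0.2254, 0.0985]
tcp_rot: [0.648, 0.762, -0.001, -0.002]
contact_force: [-0.8, 0.6, -0.3]
opening: 0.0
finger_force: 0.0
```

Run:
```python
from h import *
st()
```

```text
[ 0.5759 -0.2254  0.0985] jig [ -6.3157 -80.9161] op 0.00013823441946290098 yaw 9.278253040913707 F [-0.8028  0.5634 -0.327 ]
```

Request:
step_arm:
  increments:
    - [[-2,-0.3,0],[0,0,0]]
    - [[-2,-0.3,0],[0,0,0]]
    - [[0,0,0],[0,0,0]]

```text
time: 44.23
eef_pos: [0.5731, -0.226, 0.099]
tcp_rot: [0.648, 0.762, 0.0, 0.0]
contact_force: [3.6, -0.3, -1.9]
opening: 0.003
finger_force: 1.6
```

Request:
step_arm:
  increments:
    - [[-2,-0.3,0],[0,0,0]]
    - [[0,0,0],[0,0,0]]
    - [[0,0,0],[0,0,0]]

```text
time: 44.48
eef_pos: [0.571, -0.2265, 0.0993]
tcp_rot: [0.648, 0.762, 0.0, -0.0]
contact_force: [3.6, 0.2, -3.0]
opening: -0.002
finger_force: 1.7
```

Request:
step_arm:
  increments:
    - [[-2,-0.3,0],[0,0,0]]
    - [[0,0,0],[0,0,0]]
    - [[0,0,0],[0,0,0]]

```text
time: 44.73
eef_pos: [0.5689, -0.2269, 0.0995]
tcp_rot: [0.648, 0.762, -0.0, -0.0]
contact_force: [3.0, 0.8, -2.1]
opening: -0.003
finger_force: 1.5
```

Request:
step_arm:
  increments:
    - [[-2,-0.3,0],[0,0,0]]
    - [[-2,-0.3,0],[0,0,0]]
    - [[0,0,0],[0,0,0]]

```text
time: 44.98
eef_pos: [0.5674, -0.2273, 0.1]
tcp_rot: [0.648, 0.761, 0.002, 0.003]
contact_force: [10.2, 1.8, -4.9]
opening: 0.002
finger_force: 4.9
```

Request:
step_arm:
  increments:
    - [[-2,-0.3,0],[0,0,0]]
    - [[-1,-0.2,0],[0,0,0]]
    - [[0,0,0],[0,0,0]]

```text
time: 45.23
eef_pos: [0.5668, -0.2276, 0.1007]
tcp_rot: [0.649, 0.761, 0.004, 0.006]
contact_force: [16.9, 3.2, -6.8]
opening: -0.002
finger_force: 7.3
```

Request:
step_arm:
  increments:
    - [[-2,-0.3,0],[0,0,0]]
    - [[0,0,0],[0,0,0]]
    - [[0,0,0],[0,0,0]]

```text
time: 45.48
eef_pos: [0.5664, -0.2276, 0.1007]
tcp_rot: [0.649, 0.761, 0.006, 0.007]
contact_force: [21.5, 4.5, -9.9]
opening: -0.004
finger_force: 9.2
```

Request:
step_arm:
  increments:
    - [[-1.5,-0.2,0],[0,0,0]]
    - [[0,0,0],[0,0,0]]
    - [[0,0,0],[0,0,0]]

```text
time: 45.73
eef_pos: [0.5662, -0.2277, 0.1007]
tcp_rot: [0.649, 0.761, 0.007, 0.009]
contact_force: [25.3, 4.4, -11.0]
opening: -0.003
finger_force: 10.6
```

Request:
step_arm:
  increments:
    - [[6,1,0],[0,0,0]]
    - [[10,1.6,0],[0,0,0]]
    - [[0,0,30],[0,0,0]]
    - [[0,0,40],[0,0,0]]
    - [[0,0,30],[0,0,0]]
    - [[0,0,0],[0,0,0]]

```text
time: 46.23
eef_pos: [0.5772, -0.2283, 0.2081]
tcp_rot: [0.648, 0.762, 0.0, 0.006]
contact_force: [0.5, -0.6, 0.7]
opening: -0.002
finger_force: 0.0
```

Request:
step_arm:
  increments:
    - [[-25,-20,0],[0,0,0]]
    - [[-25,-20,0],[0,0,0]]
    - [[-25,-25,0],[0,0,0]]
    - [[-20,-30,0],[0,0,0]]
    - [[0,-30,0],[0,0,0]]
    - [[0,0,0],[0,0,0]]
    - [[0,0,0],[0,0,0]]

```text
time: 46.82
eef_pos: [0.4781, -0.3522, 0.1991]
tcp_rot: [0.649, 0.761, -0.0, -0.001]
contact_force: [0.1, 0.4, 0.1]
opening: 0.001
finger_force: 0.0
```

Run:
```python
from h import *
st(); snap('scene','r.png'); snap('top','s.png')
a=cv2.imread('pics/raw_scene1.png');b=cv2.imread('pics/raw_r.png'); q=cv2.imread('pics/raw_q.png')
# ball by template from the initial picture
t=a[175:187,191:205]; r=cv2.matchTemplate(b[160:215,180:240],t,cv2.TM_CCOEFF_NORMED); m=cv2.minMaxLoc(r)
u,v=m[3][0]+180+7.,m[3][1]+160+6.5; print('ball',m[1],u,v,toj(atz('scene',u,v,.1098)),'expect locked',proj('scene',np.r_[tow(-36,-80.5),.1098]),'pre-lock free',proj('scene',np.r_[tow(36,-80.5),.1098]))
# row compare with q
x0,y0,x1,y1=220,185,300,225
r=cv2.matchTemplate(b[y0-8:y1+8,x0-8:x1+8],q[y0:y1,x0:x1],cv2.TM_CCOEFF_NORMED); m=cv2.minMaxLoc(r); print('row shift',m[1],m[3][0]-8,m[3][1]-8)
t=a[210:285,440:480]; r=cv2.matchTemplate(b[200:295,430:490],t,cv2.TM_CCOEFF_NORMED); m=cv2.minMaxLoc(r); print('glue',m[1],m[3][0]-10,m[3][1]-10)
```

```text
[ 0.4781 -0.3522  0.1991] jig [-123.301  -190.2698] op 0.0011007364039127164 yaw 9.099501534863776 F [0.0662 0.3764 0.1427]
ball 0.8391690850257874 207.0 181.5 [-32.2088 -76.8594] expect locked [205.6285 180.6353] pre-lock free [200.6948 199.9734]
row shift 0.6966282725334167 0 0
glue 0.9958747625350952 0 0
```

Run:
```python
from h import *
for f,c in(('scene1',(198,181)),('r',(206.5,181))):
    im=cv2.imread(f'pics/raw_{f}.png').astype(float).sum(2); u0,v0=int(c[0]),int(c[1])
    w=im[v0-7:v0+4,u0-7:u0+9]; m=np.clip(300-w,0,None); vv,uu=np.mgrid[v0-7:v0+4,u0-7:u0+9]; u,v=(m*uu).sum()/m.sum(),(m*vv).sum()/m.sum(); print(f,u,v,toj(atz('scene',u,v,.1098)))
    print(w[:, 4:12].astype(int))
```

```text
scene1 197.802200430519 181.57665630232003 [-33.9973 -97.8493]
[[515 518 520 520 521 514 518 520]
 [510 515 508 516 517 519 518 520]
 [508 506 499 496 502 510 524 519]
 [466 434 415 411 430 468 497 526]
 [368 315 294 277 305 365 435 477]
 [277 224 226 204 203 250 331 429]
 [208 182 201 184 180 182 247 364]
 [180 182 197 192 178 169 220 332]
 [174 179 182 182 161 152 215 346]
 [228 179 153 167 156 192 267 387]
 [303 207 176 171 174 227 325 439]]
r 206.67240479916535 181.40740740740742 [-32.6548 -77.6615]
[[465 474 476 480 501 510 524 525]
 [454 458 459 459 485 503 523 536]
 [452 431 406 402 421 461 496 516]
 [419 369 312 301 321 356 423 483]
 [330 275 234 223 218 247 327 419]
 [254 198 213 198 191 191 223 328]
 [213 187 189 194 188 164 191 247]
 [196 167 189 171 163 175 170 196]
 [190 174 166 167 173 162 157 206]
 [214 175 167 163 170 172 189 227]
 [222 205 178 188 179 190 211 270]]
```

The ball is back at its locked height, the row is unmoved and the bottle is standing. I'm handing it in.

```bash
python3 -c "
from plant import sign_off
print(sign_off())"
```

```text
the job is handed in; nothing more can be done
None
```

The job is handed in: the stop is home in hole 4, all four feet stand in one row in the bed, the jaw is pushed snug against them with the cam lever back at its hard stop, and the glue bottle is still standing. The hand-in returned no verdict.

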